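# Put the sand combs away in their rack

### The job

After the sand-tray lesson two or three of the wooden sand combs are still in the lidded tubs, nobody knows which. Lift the lids to find them and stand every comb in its own berth of the comb rack, teeth pushed fully home between the matching ribs. Put a lid back on every tub, seated and level, with the tubs standing on the table, and leave the other things on the table alone.

Things in the scene. Friction and masses are not known exactly. Their poses are not given: they have to be found in the camera images.
- comb_coarse: Coarse sand comb, dark wood, 4 teeth (pitch 22 mm, 9 mm thick, round tips), may be absent. Origin: underside centre at the tooth tips; z up (teeth down), y along the row of teeth, x through the thickness; same either way round. 76 (y) x 32 (x) x 64 mm: teeth z 0-26, back 26-40, grip ridge 16 (x) x 60 (y) mm, z 40-64. About 90 g. Starts standing on its teeth in a lidded tub.
- comb_middle: Middle sand comb, mid-brown wood, 5 teeth (pitch 17 mm, 7 mm thick, round tips), may be absent. Origin: underside centre at the tooth tips; z up (teeth down), y along the row of teeth, x through the thickness; same either way round. 76 (y) x 32 (x) x 64 mm: teeth z 0-26, back 26-40, grip ridge 16 (x) x 60 (y) mm, z 40-64. About 90 g. Starts standing on its teeth in a lidded tub.
- comb_fine: Fine sand comb, pale wood, 6 teeth (pitch 14 mm, 5 mm thick, round tips), may be absent. Origin: underside centre at the tooth tips; z up (teeth down), y along the row of teeth, x through the thickness; same either way round. 76 (y) x 32 (x) x 64 mm: teeth z 0-26, back 26-40, grip ridge 16 (x) x 60 (y) mm, z 40-64. About 90 g. Starts standing on its teeth in a lidded tub.
- berth_coarse (a point): Berth of the coarse comb: centre of its floor, 12 mm above the rack's underside, +72 mm in x from the rack's origin; axes as the rack's. 3 ribs 8 mm thick, 22 mm pitch along y, centred here, rise 24 mm from the floor, tops rounded; teeth go between and outside them. A seated comb has its origin here, tips on the floor, y along the berth's y.
- berth_middle (a point): Berth of the middle comb: centre of its floor, 12 mm above the rack's underside, at the rack's origin in x and y; axes as the rack's. 4 ribs 6 mm thick, 17 mm pitch along y, centred here, rise 24 mm from the floor, tops rounded; teeth go between and outside them. A seated comb has its origin here, tips on the floor, y along the berth's y.
- berth_fine (a point): Berth of the fine comb: centre of its floor, 12 mm above the rack's underside, -72 mm in x from the rack's origin; axes as the rack's. 5 ribs 4.5 mm thick, 14 mm pitch along y, centred here, rise 24 mm from the floor, tops rounded; teeth go between and outside them. A seated comb has its origin here, tips on the floor, y along the berth's y.
- rack: Dark wooden comb rack, fixed, 216x112x46 mm, origin at the centre of its underside. Three berths in a row along its x, 72 mm apart, each with its own row of pale ribs; long side boards at y = +-40 to +-56 mm, 45 mm high, and low cross bars 29 mm high that leave 42 mm (x) for each comb. Each comb fits its own berth only. A drawer chest taller than the tubs stands close behind it.
- tub_1: One of four identical round pale bentwood tubs with a stitched seam, loose, 120 mm across, 80 mm high, 4 mm wall, 5 mm floor (inside 112 mm across). Origin: centre of the underside, z up. 450 g. Starts covered; holds one comb or none.
- tub_2: One of four identical round pale bentwood tubs with a stitched seam, loose, 120 mm across, 80 mm high, 4 mm wall, 5 mm floor (inside 112 mm across). Origin: centre of the underside, z up. 450 g. Starts covered; holds one comb or none.
- tub_3: One of four identical round pale bentwood tubs with a stitched seam, loose, 120 mm across, 80 mm high, 4 mm wall, 5 mm floor (inside 112 mm across). Origin: centre of the underside, z up. 450 g. Starts covered; holds one comb or none.
- tub_4: One of four identical round pale bentwood tubs with a stitched seam, loose, 120 mm across, 80 mm high, 4 mm wall, 5 mm floor (inside 112 mm across). Origin: centre of the underside, z up. 450 g. Starts covered; holds one comb or none.
- lid_1: One of four identical loose round wooden lids; any lid fits any tub. Origin: centre of the underside, z up. Plug 102 mm across from z 0 to 6, disc 124 mm across from 6 to 13, knob 26 mm across from 13 to 43. 90 g. Seated, the plug is in the mouth, the disc lies on the rim and the origin is 74 mm above the tub's origin.
- lid_2: One of four identical loose round wooden lids; any lid fits any tub. Origin: centre of the underside, z up. Plug 102 mm across from z 0 to 6, disc 124 mm across from 6 to 13, knob 26 mm across from 13 to 43. 90 g. Seated, the plug is in the mouth, the disc lies on the rim and the origin is 74 mm above the tub's origin.
- lid_3: One of four identical loose round wooden lids; any lid fits any tub. Origin: centre of the underside, z up. Plug 102 mm across from z 0 to 6, disc 124 mm across from 6 to 13, knob 26 mm across from 13 to 43. 90 g. Seated, the plug is in the mouth, the disc lies on the rim and the origin is 74 mm above the tub's origin.
- lid_4: One of four identical loose round wooden lids; any lid fits any tub. Origin: centre of the underside, z up. Plug 102 mm across from z 0 to 6, disc 124 mm across from 6 to 13, knob 26 mm across from 13 to 43. 90 g. Seated, the plug is in the mouth, the disc lies on the rim and the origin is 74 mm above the tub's origin.
- spoon_oval: Bystander: oval brass sand spoon, 178x28x12 mm. Origin at the centre of its underside. Leave it alone.
- pencil_green: Bystander: dark green pencil, 124 mm long, 7 mm thick. Origin at the centre of its underside. Leave it alone.
- blower: Bystander: dark red rubber blower bulb, 110x49x44 mm. Origin at the centre of its underside. Leave it alone.
There are look-alikes about, which are no part of the job. Leave any pink look-alike of the tub_2 alone.

How it is judged:
By the outcome, as a careful person would: the job done as asked, in the order asked, and still so for the second after the job is handed in, with the robot touching nothing.
Of comb_coarse, comb_middle, comb_fine only 2 to 3 are there at a start; the rules pass over those that are not, and their reading is None.
At some moment in a run one of lid_1, lid_2, lid_3, lid_4 may be knocked a few centimetres aside while the robot is not near it.
Once in a run the grip may slacken for a moment while it holds something.
It also fails if it takes over 210 s, if anything falls off the work surface, if the arm or the gripper's body presses on something with over 40 N, if the wrist force passes 120 N, or if a joint passes its speed limit or range.

### The arm

A 6-joint arm with a two-finger parallel gripper is mounted at the origin on a cart in front of the work surface, level with it; the furniture and walls round the work are solid. World frame = base frame: x ahead of the robot, y to its left, z up, the work surface at z = 0. Lengths are in m, angles in rad, forces in N, time in s.
With the tool pointing down it reaches from about 0.275 to 1 m from the base axis. Payload 8.4 kg.
Tool frame: the origin (TCP) lies between the finger pads; the fingertips stand 17 mm ahead of it and the grasp point (between the pads) lies 2 mm behind it (tips_ahead is the distance from the TCP to the fingertips, in m); y points along the fingers, x is the direction in which the jaws open and shut, and the axes are right-handed (so a half turn about y gives the same grasp; the last joint's range is limited). The gripper opens to 85 mm and grips with 20 to 120 N. Pads are 22 mm wide; open, the fingers measure 114 mm over their backs; the gripper's body (76 mm by 85 mm) begins 54 mm behind the grasp point. The pads swing forward as they close: fully open they stand 13 mm farther back than shut.
Start: joints at [-1.35, 0.353, 1.633, -0, 1.155, -0.002], TCP at [0.138, -0.61, 0.248] pointing down, gripper open.
Joint ranges: [-2.63, 2.63], [-0.92, 2.1], [0.06, 2.66], [-1.3, 4.44], [0, 2.69], [-3.02, 3.02]. Speed limits (rad/s): [2.22, 2.22, 2.79, 3.14, 3.14, 3.14].

### API

Orientations are given as [roll, pitch, yaw] about the fixed x, y, z axes, in that order (R = Rz(yaw) Ry(pitch) Rx(roll)).
In Python, from bench import get_obs, camera, get_calibration, sign_off, tips_ahead gives the robot as it stands.
- The arm moves only by the tool jog_arm, never from a script. Its argument "increments" is a list that holds one entry, the list of rows, each a list of 7 numbers: the closure, from -1 (fully open) to 1 (shut), then the shift along the tool's x, y, z in m, then the turn, a rotation vector about the tool's x, y, z in degrees. In form: [[[hand, dx, dy, dz, ax, ay, az], ...]]. A call has 1 to 20 rows; each row is the pose to reach, as a shift and turn from the pose measured when the call began, along the tool's axes at that moment; what a row does not reach only later rows make up. A row lasts 1/10 s, in which the tool goes at most 50 mm and 8.59 degrees, less where a joint would pass 70% of its speed; a pose out of reach is approached as far as the arm can. A call with a gripper value outside its range is refused whole. The fingers move at their own pace and stop on an object; "newtons" is the grip in N (left out, the last holds). Time passes only in rows, so rows that repeat a pose let the fingers close. It gives the time, the measured TCP pose, the force and the opening at its end, in the units of the state.
- get_obs(): the state, without advancing time (a new reading comes with each control period).
- camera(name): name is "side" or "top" or "wrist"; returns (picture, depth): 480x640x3 uint8, red, green, blue; 480x640 float32, m along the optical axis (not along the pixel's ray), 0 where there is no reading.
- get_calibration(name): a dict with "fx", "fy", "cx", "cy" (pixels), "extrinsics" (4x4, takes a point from world to camera coordinates). Camera axes: x right, y up, looking along -z (the intrinsics and any distortion apply to the point x, -y, -z); pixel columns grow to the right and rows downward; lengths in m; the calibration is good to about 2 mm. The wrist camera is an equidistant fisheye: a pixel r from the principal point sees the ray r / f radians off the axis. A picture is of the moment at which its call begins: read the wrist's pose just before it. get_calibration takes no time and is no camera call; for the wrist camera it gives the pose at the moment of the call.
- sign_off(): hands the job in, once; it reports no verdict.
The state is a dict: "clock": time; "joint_pos": joint angles; "joint_vel": joint speeds; "joint_efforts": joint torques, N m; "eef_pos": TCP position; "tool_rot": TCP orientation; "contact_force": force on the tool from outside, world axes, zero at the start; "wrist_torque": the same for the moment, N m; "finger_gap": opening from 0.0 (shut) to 1.0 (fully open).
Only numpy, scipy, OpenCV 4.12 (cv2) and the standard library are available. Lean on these libraries where they do the work, as an engineer would, in place of code of your own. Each camera call takes 0.05 s, during which the arm holds its last target. There are 200 camera calls.

## Working session

There is one attempt and no reset: what is moved stays moved. The work goes in short steps, Python scripts to look and compute and a tool call to move; the robot and the scene stay as the last step left them, time stands still between calls to the robot, and variables do not carry over. Pictures are saved under pics/ and viewed, about 12 in all and at most 16, crops included, and the job is handed in when it is done.

Besides the shell and the picture viewer there is one more tool, called after ">>>" as a command line: name --argument value ..., lists and objects as JSON in quotes. jog_arm: Moves the arm, as the interface text tells. Its arguments: {"type":"object","properties":{"increments":{"type":"array","items":{"type":"array","items":{"type":"array","items":{"type":"number"}}}},"newtons":{"type":"number"}},"required":["increments"]}

```bash
ls; mkdir -p pics; python3 - <<'E'
from bench import *
import cv2
o=get_obs(); print(o, tips_ahead)
for n in("top","side"):
    p,d=camera(n); cv2.imwrite(f"pics/{n}0.png",p[:,:,::-1]); import numpy as np; np.save(f"pics/{n}0.npy",d)
    print(n,get_calibration(n))
E
```

```text
pics
{'clock': 0.0, 'joint_pos': array([-1.35034889e+00,  3.53630176e-01,  1.63411216e+00,  2.92243508e-07,
        1.15521426e+00, -2.37922876e-03]), 'joint_vel': array([ 0.00072798,  0.00100418,  0.00070794,  0.00102291, -0.0002939 ,
        0.00011048]), 'joint_efforts': array([ 2.60324166e-03, -6.05242109e+01, -3.42068267e+01,  2.92411969e-04,
        9.26928129e-03, -5.13749546e-05]), 'eef_pos': array([ 0.13803279, -0.60911213,  0.2475823 ]), 'tool_rot': array([-1.57079281e+00,  1.36393766e-03, -1.34796978e+00]), 'contact_force': array([ 0.42447155, -0.33419059,  0.1550346 ]), 'wrist_torque': array([-0.00461426,  0.01263604, -0.02499783]), 'finger_gap': 0.9955942288009118} 0.017
top {'fx': 440.20174608977857, 'fy': 440.20174608977857, 'cx': 321.0055717861868, 'cy': 236.49525454411477, 'extrinsics': array([[-0.01708801, -0.99981847, -0.00842808,  0.16266024],
       [ 0.98912046, -0.01813577,  0.14598564, -0.48108967],
       [-0.14611199, -0.00584178,  0.98925081, -1.38683572],
       [ 0.        ,  0.        ,  0.        ,  1.        ]])}
side {'fx': 438.80180743364616, 'fy': 438.80180743364616, 'cx': 321.66359865893696, 'cy': 243.38389092280315, 'extrinsics': array([[ 0.99894931,  0.04155412,  0.0193267 , -0.52148805],
       [-0.04070643,  0.61080191,  0.79073637, -0.11693397],
       [ 0.02105357, -0.79069228,  0.61185167, -1.19821485],
       [ 0.        ,  0.        ,  0.        ,  1.        ]])}
```

View pics/top0.png

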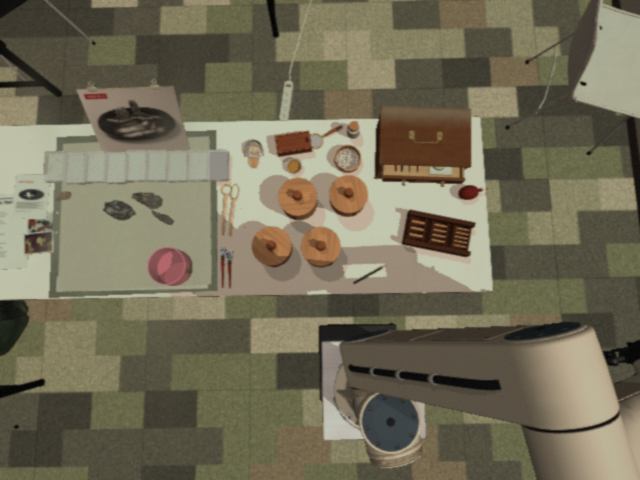

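View pics/side0.png

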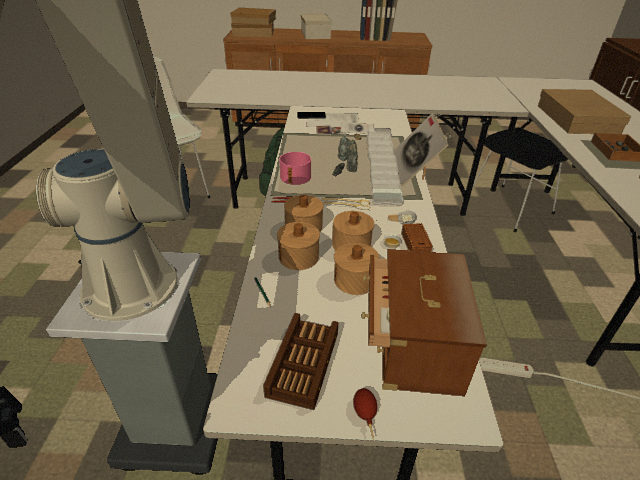

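Four wooden lidded tubs: knobs at about (298,196), (348,192), (272,245), (319,245). The pink look-alike is at (170,266), and the rack is at (438,233) with the chest right behind it. Next I measure from depth.

```bash
cat > h.py <<'E'
import numpy as np, cv2, sys
from bench import *
from scipy.spatial.transform import Rotation as R
def cloud(d,c):
    v,u=np.mgrid[0:480,0:640]; x=(u-c['cx'])/c['fx']*d; y=-(v-c['cy'])/c['fy']*d
    P=np.stack([x,y,-d,np.ones_like(d)],-1)@np.linalg.inv(c['extrinsics']).T
    W=P[...,:3]; W[d==0]=np.nan; return W
def ray(u,v,c,z):
    E=np.linalg.inv(c['extrinsics']); r=E[:3,:3]@[(u-c['cx'])/c['fx'],-(v-c['cy'])/c['fy'],-1]; o=E[:3,3]
    return o+r*(z-o[2])/r[2]
def clusters(m,mn=15):
    n,l,s,c=cv2.connectedComponentsWithStats(m.astype(np.uint8))
    return [(l==i) for i in range(1,n) if s[i,4]>=mn]
E
python3 - <<'E'
from h import *
np.set_printoptions(precision=4,suppress=True)
for n in("top","side"):
    d=np.load(f"pics/{n}0.npy"); c=get_calibration(n); W=cloud(d,c); z=W[...,2]; x,y=W[...,0],W[...,1]
    reg=(x>.3)&(x<.95)&(y>-.35)&(y<.6)
    print(n,"table z",np.nanmedian(z[reg&(abs(z)<.02)]))
    for nm,lo,hi,mn in(("knob",.108,.13,8),("disc",.08,.098,60),("rackbd",.038,.052,40)):
        for m in clusters(reg&(z>lo)&(z<hi),mn):
            p=W[m]; v,u=np.nonzero(m)
            print(nm,len(p),"px",u.mean().round(1),v.mean().round(1),"mean",p.mean(0),"min",p.min(0),"max",p.max(0))
            if nm=="disc" and len(p)>300:
                (cx,cy),r=cv2.minEnclosingCircle(p[:,:2].astype(np.float32)); print("   circ",cx,cy,r)
            if nm=="rackbd" and len(p)>60: print("   rect",cv2.minAreaRect(p[:,:2].astype(np.float32)))
E
```

```text
top table z -0.0011634322551220544
knob 32 px 379.0 136.5 mean [ 0.7863 -0.0341  0.1187] min [ 0.732  -0.0374  0.108 ] max [ 0.8418 -0.031   0.1286]
knob 11 px 379.8 168.2 mean [ 0.6833 -0.033   0.1177] min [ 0.6805 -0.04    0.1104] max [ 0.6884 -0.028   0.1288]
knob 54 px 349.1 191.4 mean [0.6117 0.0643 0.1153] min [0.5998 0.052  0.1093] max [0.6231 0.0769 0.1214]
knob 52 px 297.1 193.8 mean [0.607  0.2253 0.1155] min [0.5951 0.2133 0.1104] max [0.6201 0.2384 0.1223]
knob 53 px 270.4 244.4 mean [0.4507 0.3081 0.1154] min [0.4394 0.297  0.1083] max [0.4619 0.3188 0.124 ]
knob 55 px 320.6 244.7 mean [0.4471 0.1553 0.115 ] min [0.4345 0.1449 0.109 ] max [0.4589 0.1664 0.1209]
disc 1080 px 348.6 193.8 mean [0.6114 0.0643 0.0859] min [0.5521 0.0027 0.08  ] max [0.674  0.1233 0.0966]
   circ 0.6125431656837463 0.06395614892244339 0.06234567612409592
disc 1070 px 297.6 196.3 mean [0.6063 0.2255 0.0859] min [0.5449 0.1642 0.0801] max [0.6668 0.2849 0.0971]
   circ 0.6069619059562683 0.22561661899089813 0.06231718882918358
disc 1138 px 271.6 245.7 mean [0.4505 0.3081 0.0857] min [0.3901 0.24
[... 3531 characters left out ...]
188)
rackbd 605 px 322.3 361.0 mean [ 0.5338 -0.2483  0.0437] min [ 0.5054 -0.344   0.0381] max [ 0.564  -0.1313  0.0483]
   rect ((0.5356181263923645, -0.23759105801582336), (0.21766558289527893, 0.01657932437956333), 77.71418762207031)
rackbd 390 px 419.5 378.4 mean [ 0.7398 -0.2851  0.045 ] min [ 0.654  -0.3004  0.038 ] max [ 0.8404 -0.2091  0.052 ]
   rect ((0.732646644115448, -0.2839445471763611), (0.07003657519817352, 0.20548568665981293), 64.04847717285156)
rackbd 179 px 364.9 397.4 mean [ 0.6236 -0.3344  0.0409] min [ 0.6094 -0.3498  0.038 ] max [ 0.6422 -0.3132  0.0465]
   rect ((0.625965416431427, -0.33155518770217896), (0.03667771816253662, 0.03265692666172981), 88.62133026123047)
```

```bash
python3 - <<'E'
import cv2
p=cv2.imread("pics/top0.png"); a=cv2.resize(p[90:300,215:495],None,fx=2.8,fy=2.8,interpolation=cv2.INTER_CUBIC); cv2.imwrite("pics/crop0.png",a)
E
```

```text
(no output)
```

View pics/crop0.png

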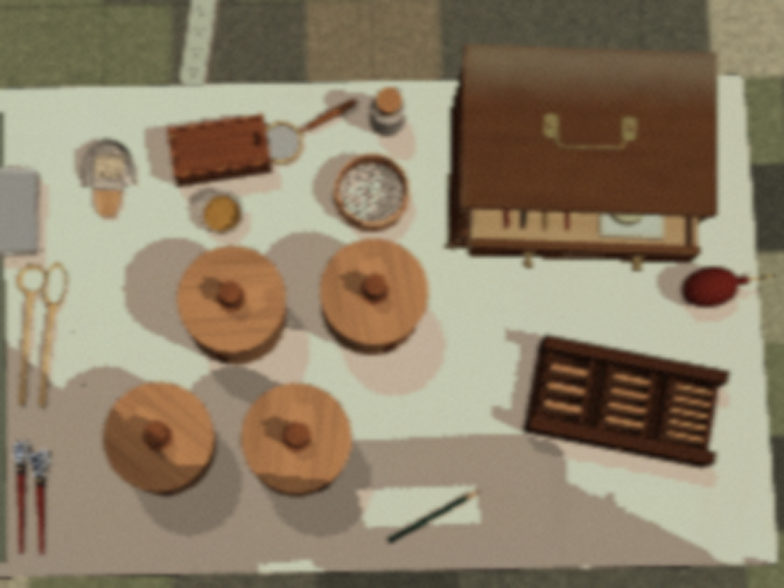

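The crop shows four identical round wooden lids and the three-section rack: 3 ribs on the left (coarse), 4 in the middle, 5 on the right (fine). The pink pot is clearly a different thing, and measured heights match the specs. The tubs are A(.447,.155), B(.451,.308), C(.611,.064) and D(.606,.225). The free parking spot for a lid is around (.48,-.03).

```bash
cat > plan.py <<'E'
from h import *
# args: x,y,z,yawdeg ...  -> rows dx dy dz ax ay az from the present pose
o=get_obs(); p=o['eef_pos']; r=R.from_euler('xyz',o['tool_rot']).as_matrix()
print("t",round(o['clock'],1),"pos",p.round(4),"yaw",np.degrees(o['tool_rot']).round(1),"gap",round(o['finger_gap'],3),"F",o['contact_force'].round(1),"j",o['joint_pos'].round(2))
for a in sys.argv[1:]:
    x,y,z,w=map(float,a.split(','))
    T=R.from_euler('xyz',[-np.pi/2,0,np.radians(w)]).as_matrix()
    print((r.T@(np.array([x,y,z])-p)).round(4).tolist(), np.degrees(R.from_matrix(r.T@T).as_rotvec()).round(1).tolist())
E
python3 plan.py .4470,.155,.22,-102.5 .447,.155,.22,-80 .4470,.155,.108,-80
```

```text
t 0.1 pos [ 0.138  -0.6091  0.2476] yaw [-90.    0.1 -77.2] gap 0.999 F [-0.4 -0.1 -0.5] j [-1.35  0.35  1.63  0.    1.16 -0.  ]
[-0.677, 0.0285, 0.4702] [0.0, 25.3, -0.1]
[-0.677, 0.0285, 0.4702] [0.0, 2.8, -0.1]
[-0.6768, 0.1405, 0.4702] [0.0, 2.8, -0.1]
```

>>> jog_arm --increments '[[[-1,-0.677,0.0285,0.47,0,2.8,0],[-1,-0.677,0.0285,0.47,0,2.8,0],[-1,-0.677,0.0285,0.47,0,2.8,0],[-1,-0.677,0.0285,0.47,0,2.8,0],[-1,-0.677,0.0285,0.47,0,2.8,0],[-1,-0.677,0.0285,0.47,0,2.8,0],[-1,-0.677,0.0285,0.47,0,2.8,0],[-1,-0.677,0.0285,0.47,0,2.8,0],[-1,-0.677,0.0285,0.47,0,2.8,0],[-1,-0.677,0.0285,0.47,0,2.8,0],[-1,-0.677,0.0285,0.47,0,2.8,0],[-1,-0.677,0.0285,0.47,0,2.8,0],[-1,-0.677,0.0285,0.47,0,2.8,0],[-1,-0.677,0.0285,0.47,0,2.8,0],[-1,-0.677,0.0285,0.47,0,2.8,0],[-1,-0.677,0.0285,0.47,0,2.8,0],[-1,-0.677,0.0285,0.47,0,2.8,0],[-1,-0.677,0.0285,0.47,0,2.8,0],[-1,-0.677,0.0285,0.47,0,2.8,0],[-1,-0.677,0.0285,0.47,0,2.8,0]]]' --newtons 60

```text
clock: 2.1
eef_pos: [0.4461, 0.1541, 0.2197]
tool_rot: [-1.572, 0.001, -1.397]
contact_force: [-1.1, -0.0, 0.7]
finger_gap: 1.003
```

```bash
python3 - <<'E'
from h import *
c=get_calibration("wrist"); p,d=camera("wrist"); cv2.imwrite("pics/w1.png",p[:,:,::-1]); np.save("pics/w1.npy",d)
print(c, d.min(), d.max())
E
python3 plan.py .4470,.155,.15,-80 .4470,.155,.108,-80  .4470,.155,.158,-80
```

```text
{'fx': 371.64829954431775, 'fy': 371.64829954431775, 'cx': 317.0517403612493, 'cy': 243.588103467078, 'extrinsics': array([[ 0.17179325, -0.98513174, -0.00158885,  0.07551486],
       [ 0.93055898,  0.16280546, -0.32795482, -0.40606838],
       [ 0.32333738,  0.05486191,  0.94469207, -0.50693295],
       [ 0.        ,  0.        ,  0.        ,  1.        ]])} 0.0 1.6694279
t 2.1 pos [0.4463 0.1539 0.2199] yaw [-90.    0.1 -80.1] gap 0.996 F [0.6 0.4 0.3] j [0.33 0.15 1.98 0.   1.02 1.73]
[-0.0008, 0.0699, 0.001] [0.0, -0.1, -0.1]
[-0.0008, 0.1119, 0.001] [0.0, -0.1, -0.1]
[-0.0009, 0.0619, 0.001] [0.0, -0.1, -0.1]
```

View pics/w1.png

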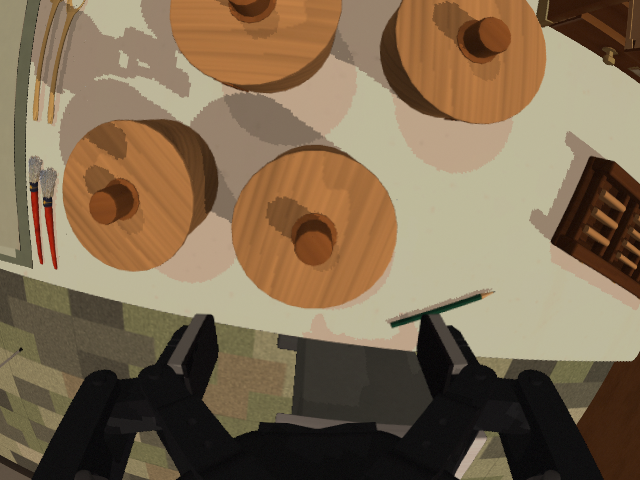

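The wrist view shows tub A's knob centred at (313,240), between the open fingers and ahead of them. Now grip, lift 5 cm and look from the top.

>>> jog_arm --increments '[[[-1,-0.001,0.07,0.001,0,0,0],[-1,-0.001,0.07,0.001,0,0,0],[-1,-0.001,0.112,0.001,0,0,0],[-1,-0.001,0.112,0.001,0,0,0],[1,-0.001,0.112,0.001,0,0,0],[1,-0.001,0.112,0.001,0,0,0],[1,-0.001,0.112,0.001,0,0,0],[1,-0.001,0.112,0.001,0,0,0],[1,-0.001,0.112,0.001,0,0,0],[1,-0.001,0.112,0.001,0,0,0],[1,-0.001,0.112,0.001,0,0,0],[1,-0.001,0.112,0.001,0,0,0],[1,-0.001,0.09,0.001,0,0,0],[1,-0.001,0.06,0.001,0,0,0],[1,-0.001,0.06,0.001,0,0,0]]]' --newtons 60

```text
clock: 3.65
eef_pos: [0.4492, 0.156, 0.1635]
tool_rot: [-1.565, 0.002, -1.398]
contact_force: [0.9, -0.4, -0.7]
finger_gap: 0.279
```

```bash
python3 plan.py .480,-.03,.160,-80 .480,-.03,.04,-80  .480,-.03,.14,-80; python3 - <<'E'
from h import *
c=get_calibration("top");print(ray(384.6,265.7,c,.005),ray(353,282,c,.005))
E
```

```text
t 3.6 pos [0.4492 0.156  0.1635] yaw [-89.7   0.1 -80.1] gap 0.279 F [ 0.9 -0.4 -0.7] j [0.33 0.23 2.03 0.   0.88 1.73]
[0.1885, 0.0031, -0.0017] [-0.3, -0.1, -0.1]
[0.1887, 0.1231, -0.0024] [-0.3, -0.1, -0.1]
[0.1885, 0.0231, -0.0018] [-0.3, -0.1, -0.1]
[ 0.38822047 -0.05181298  0.005     ] [0.33701293 0.05282993 0.005     ]
```

>>> jog_arm --increments '[[[1,0.05,0.003,0,0,0,0],[1,0.1,0.003,0,0,0,0],[1,0.15,0.003,-0.001,0,0,0],[1,0.1885,0.003,-0.002,0,0,0],[1,0.1885,0.003,-0.002,0,0,0],[1,0.1885,0.05,-0.002,0,0,0],[1,0.1885,0.1,-0.002,0,0,0],[1,0.1885,0.12,-0.002,0,0,0],[1,0.1885,0.128,-0.002,0,0,0],[1,0.1885,0.1285,-0.002,0,0,0],[1,0.1885,0.1285,-0.002,0,0,0],[-0.3,0.1885,0.1285,-0.002,0,0,0],[-0.3,0.1885,0.1285,-0.002,0,0,0],[-0.3,0.1885,0.1285,-0.002,0,0,0],[-0.3,0.1885,0.12,-0.002,0,0,0],[-0.3,0.1885,0.07,-0.002,0,0,0],[-0.3,0.1885,0.02,-0.002,0,0,0],[-0.3,0.1885,-0.03,-0.002,0,0,0],[-0.3,0.1885,-0.06,-0.002,0,0,0],[-0.3,0.1885,-0.06,-0.002,0,0,0]]]'

```text
clock: 5.65
eef_pos: [0.4819, -0.0304, 0.2284]
tool_rot: [-1.557, -0.0, -1.398]
contact_force: [-0.6, -0.0, 0.1]
finger_gap: 0.647
```

```bash
python3 plan.py .4,0.1,.25,-80; python3 - <<'E'
from h import *
for n in("top","wrist"):
    p,d=camera(n); np.save(f"pics/{n}2.npy",d); cv2.imwrite(f"pics/{n}2.png",p[:,:,::-1])
a=cv2.imread("pics/top2.png"); b=cv2.imread("pics/wrist2.png")
q=cv2.resize(a[150:280,240:420],None,fx=2.2,fy=2.2,interpolation=cv2.INTER_CUBIC)
h=q.shape[0]; cv2.imwrite("pics/v2.png",np.hstack([q,cv2.resize(b,(int(640*h/480),h))]))
E
```

```text
t 5.7 pos [ 0.4819 -0.0304  0.2284] yaw [-89.2  -0.  -80.1] gap 0.647 F [-0.6 -0.   0.1] j [-0.07  0.15  1.96  0.    1.02  1.33]
[-0.1426, -0.0225, -0.0579] [-0.8, -0.1, 0.0]
```

View pics/v2.png

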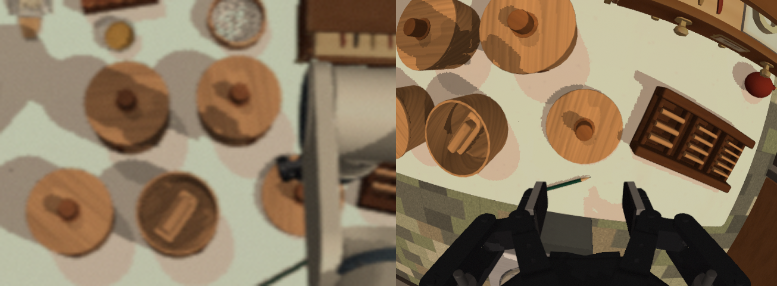

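Tub A holds a comb, and the lid lies flat at the parking spot. I'll measure the ridge with both cameras.

```bash
cat >> h.py <<'E'
def wcloud(d,c):
    v,u=np.mgrid[0:480,0:640]; a=(u-c['cx'])/c['fx']; b=(v-c['cy'])/c['fy']; th=np.hypot(a,b)+1e-9
    k=np.tan(th)/th*d; P=np.stack([a*k,-b*k,-d,np.ones_like(d)],-1)@np.linalg.inv(c['extrinsics']).T
    W=P[...,:3].copy(); W[d==0]=np.nan; return W
def shot(n):
    c=get_calibration(n); p,d=camera(n); return p,(wcloud if n=="wrist" else cloud)(d,c)
def ridge(n,cx,cy,lo=.060,hi=.078,rad=.054):
    p,W=shot(n); m=(np.hypot(W[...,0]-cx,W[...,1]-cy)<rad)&(W[...,2]>lo)&(W[...,2]<hi)
    ms=clusters(m,6)
    if not ms: return print(n,"no comb")
    m=max(ms,key=lambda q:q.sum()); q=W[m]; r=cv2.minAreaRect(q[:,:2].astype(np.float32))
    b=cv2.boxPoints(r); e=[b[1]-b[0],b[2]-b[1]]; l=max(e,key=np.linalg.norm)
    print(n,"n",m.sum(),"z",np.median(q[:,2]).round(4),"centre",np.round(r[0],4),"mean",q[:,:2].mean(0).round(4),"size",np.round(r[1],4),"long-axis deg",(np.degrees(np.arctan2(l[1],l[0]))%180).round(1),"rgb",np.median(p[m],0))
def lids(n,lo=.108,hi=.125):
    p,W=shot(n); x,y,z=W[...,0],W[...,1],W[...,2]
    for m in clusters((x>.3)&(x<.68)&(y>-.1)&(y<.45)&(z>lo)&(z<hi),8): print(n,"knob",m.sum(),((np.nanmin(W[m],0)+np.nanmax(W[m],0))/2).round(4))
E
python3 -c "
from h import *
ridge('top',.447,.155);ridge('wrist',.447,.155);lids('wrist');lids('wrist',.036,.05)"
```

```text
top n 95 z 0.0672 centre [0.446  0.1569] mean [0.4461 0.1567] size [0.0161 0.0588] long-axis deg 143.8 rgb [147. 101.  63.]
wrist n 1032 z 0.069 centre [0.4465 0.1586] mean [0.4486 0.1555] size [0.0172 0.0598] long-axis deg 143.7 rgb [164. 109.  61.]
wrist knob 1211 [0.6116 0.066  0.114 ]
wrist knob 675 [0.607  0.2273 0.1137]
wrist knob 823 [0.6007 0.1953 0.043 ]
wrist knob 47 [ 0.6623 -0.0959  0.0465]
wrist knob 145 [0.598  0.0181 0.043 ]
wrist knob 30 [0.5607 0.0371 0.043 ]
wrist knob 831 [0.4556 0.2831 0.043 ]
wrist knob 708 [0.4594 0.135  0.043 ]
wrist knob 1098 [0.4433 0.1702 0.043 ]
wrist knob 1062 [0.446  0.1598 0.043 ]
wrist knob 704 [ 0.4786 -0.0293  0.0409]
```

```bash
python3 plan.py .4463,.158,.2,-126.3 .4463,.158,.066,-126.3
```

```text
t 6.0 pos [ 0.4784 -0.0302  0.2218] yaw [-89.8   0.1 -80.1] gap 0.653 F [ 0.4 -0.2 -0.5] j [-0.07  0.15  1.97  0.    1.02  1.33]
[-0.1909, 0.0223, 0.0007] [-0.1, 46.2, -0.2]
[-0.1905, 0.1563, 0.0003] [-0.1, 46.2, -0.2]
```

>>> jog_arm --increments '[[[-0.1,-0.05,0.01,0,0,8.5,0],[-0.1,-0.1,0.02,0,0,17,0],[-0.1,-0.15,0.022,0,0,25.5,0],[-0.1,-0.191,0.022,0.0005,0,34,0],[-0.1,-0.191,0.022,0.0005,0,42,0],[-0.1,-0.191,0.022,0.0005,0,46.2,0],[-0.1,-0.191,0.022,0.0005,0,46.2,0],[-0.1,-0.191,0.06,0.0005,0,46.2,0],[-0.1,-0.191,0.1,0.0005,0,46.2,0],[-0.1,-0.191,0.13,0.0005,0,46.2,0],[-0.1,-0.191,0.15,0.0005,0,46.2,0],[-0.1,-0.191,0.156,0.0005,0,46.2,0],[-0.1,-0.191,0.156,0.0005,0,46.2,0],[-0.1,-0.191,0.156,0.0005,0,46.2,0]]]'

```text
clock: 7.35
eef_pos: [0.447, 0.1585, 0.0669]
tool_rot: [-1.57, 0.004, -2.203]
contact_force: [-0.4, -0.2, -0.7]
finger_gap: 0.545
```

```bash
python3 plan.py .4463,.158,.066,-126.3 .4463,.158,.18,-126.3 .4463,.158,.18,-102.5
```

```text
t 7.3 pos [0.447  0.1585 0.0669] yaw [ -90.     0.3 -126.2] gap 0.545 F [-0.4 -0.2 -0.7] j [0.34 0.39 2.09 0.   0.65 2.54]
[0.0008, 0.0009, -0.0003] [-0.0, 0.1, -0.3]
[0.0003, -0.1131, -0.0002] [-0.0, 0.1, -0.3]
[0.0003, -0.1131, -0.0002] [-0.1, -23.7, -0.2]
```

>>> jog_arm --increments '[[[1,0,0,0,0,0,0],[1,0,0,0,0,0,0],[1,0,0,0,0,0,0],[1,0,0,0,0,0,0],[1,0,0,0,0,0,0],[1,0,0,0,0,0,0],[1,0,0,0,0,0,0],[1,0,-0.03,0,0,0,0],[1,0,-0.06,0,0,0,0],[1,0,-0.1,0,0,0,0],[1,0,-0.113,0,0,-8,0],[1,0,-0.113,0,0,-16,0],[1,0,-0.113,0,0,-23.7,0],[1,0,-0.113,0,0,-23.7,0]]]' --newtons 60

```text
clock: 8.75
eef_pos: [0.4465, 0.1581, 0.1803]
tool_rot: [-1.568, 0.004, -1.787]
contact_force: [-0.2, 0.4, -0.8]
finger_gap: 0.173
```

```bash
python3 plan.py .489,-.228,.18,-102.5; python3 - <<'E'
from h import *
for n in("side","wrist"):
    c=get_calibration(n);p,d=camera(n); np.save(f"pics/{n}3.npy",d); cv2.imwrite(f"pics/{n}3.png",p[:,:,::-1]); np.save(f"pics/{n}3c.npy",c,allow_pickle=True)
a=cv2.imread("pics/side3.png"); b=cv2.imread("pics/wrist3.png")
q=cv2.resize(a[150:300,230:390],None,fx=2.4,fy=2.4,interpolation=cv2.INTER_CUBIC)
h=q.shape[0]; cv2.imwrite("pics/v3.png",np.hstack([q,b[120:480,210:530]]))
E
```

```text
t 8.8 pos [0.4465 0.1581 0.1803] yaw [ -89.8    0.2 -102.4] gap 0.173 F [-0.2  0.4 -0.8] j [0.34 0.2  2.02 0.   0.92 2.12]
[0.3679, -0.0009, 0.1244] [-0.2, 0.1, -0.2]
```

View pics/v3.png

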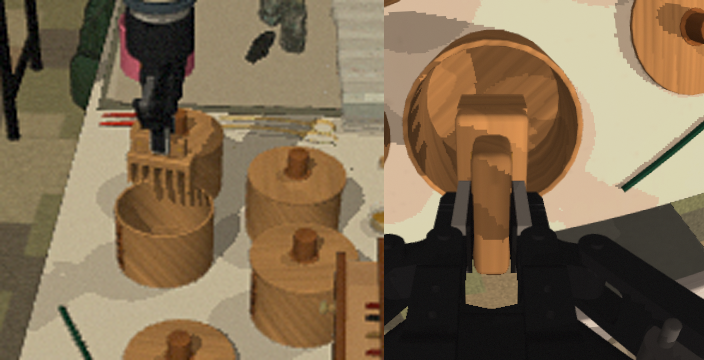

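```bash
cat >> h.py <<'E'
def held(save=None):
    o=get_obs(); p,W=shot("wrist"); r=R.from_euler('xyz',o['tool_rot']).as_matrix()
    T=(W-o['eef_pos'])@r   # tool coords
    x,y,z=T[...,0],T[...,1],T[...,2]; mid=abs(x)<.0055
    m=mid&(y>-.012)&(y<.004)&(abs(z)<.06); q=z[m]; print("ridge n",m.sum(),"z ext",np.percentile(q,[.5,99.5]).round(4) if m.sum() else None,"ytop",np.nanmedian(y[m&(abs(z)<.025)]).round(4))
    m=(abs(x)<.014)&(y>.019)&(y<.036)&(abs(z)<.08)&(z>0); q=z[m]; print("back +z end n",m.sum(),"z",np.percentile(q,[50,90,99]).round(4),"y",np.percentile(y[m],[1,50,99]).round(4),"x",np.percentile(x[m],[1,99]).round(4))
    return p,T
E
python3 - <<'E'
from h import *
held()
a=cv2.imread("pics/side3.png"); cv2.imwrite("pics/v4.png",cv2.resize(a[205:245,275:335],None,fx=8,fy=8,interpolation=cv2.INTER_CUBIC))
E
```

```text
ridge n 3396 z ext [-0.0302  0.0282] ytop -0.0014
back +z end n 2915 z [0.0297 0.0358 0.0363] y [0.02   0.0229 0.0346] x [-0.0138  0.0139]
```

View pics/v4.png

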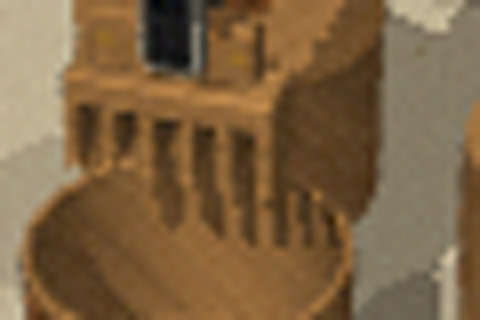

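>>> jog_arm --increments '[[[1,0.047,0,0.016,0,0,0],[1,0.094,0,0.032,0,0,0],[1,0.141,0,0.048,0,0,0],[1,0.188,0,0.064,0,0,0],[1,0.235,0,0.08,0,0,0],[1,0.282,0,0.096,0,0,0],[1,0.329,0,0.112,0,0,0],[1,0.368,0,0.1244,0,0,0],[1,0.368,0,0.1244,0,0,0],[1,0.368,0,0.1244,0,0,0],[1,0.368,0,0.1244,0,0,0]]]'

```text
clock: 10.0
eef_pos: [0.4862, -0.2275, 0.1784]
tool_rot: [-1.57, 0.004, -1.794]
contact_force: [-0.9, -0.1, -1.2]
finger_gap: 0.169
```

```bash
python3 - <<'E'
from h import *
p,T=held(); cv2.imwrite("pics/w5.png",p[:,:,::-1]); np.save("pics/w5T.npy",T)
p,d=camera("side"); cv2.imwrite("pics/s5.png",p[:,:,::-1])
a=cv2.resize(p[225:405,230:410,::-1],None,fx=2.6,fy=2.6,interpolation=cv2.INTER_CUBIC)
b=cv2.resize(cv2.imread("pics/w5.png")[60:400,160:480],None,fx=.97,fy=1.376)
cv2.imwrite("pics/v5.png",np.hstack([a,b]))
E
python3 plan.py
```

```text
ridge n 3390 z ext [-0.03    0.0281] ytop -0.0013
back +z end n 2908 z [0.0296 0.0358 0.0363] y [0.0198 0.0229 0.0338] x [-0.0138  0.0138]
t 10.1 pos [ 0.4865 -0.2271  0.1786] yaw [ -89.9    0.2 -102.7] gap 0.17 F [ 0.3 -0.1 -1.5] j [-0.44  0.3   1.89  0.01  0.96  1.35]
```

View pics/v5.png

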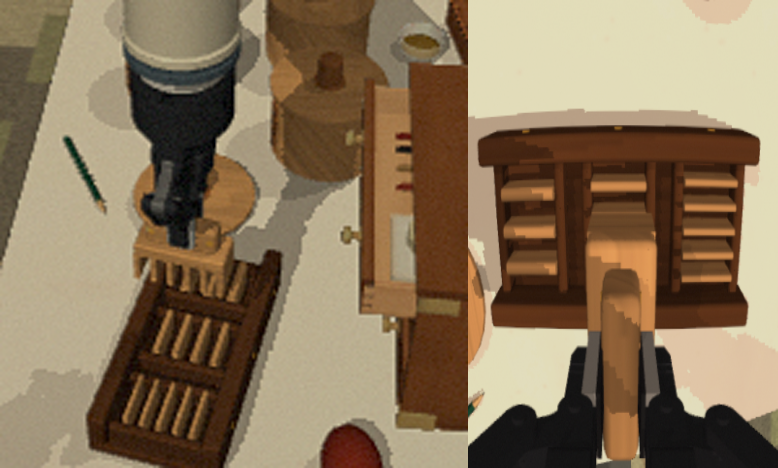

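```bash
cat >> h.py <<'E'
def teeth(name="side",zc=-.0012,ybot=.0627):
    o=get_obs(); c=get_calibration(name); p,d=camera(name); r=R.from_euler('xyz',o['tool_rot']).as_matrix()
    g=cv2.cvtColor(p,cv2.COLOR_RGB2GRAY).astype(np.float32); s=np.arange(-.045,.0451,.001)
    for dep in(.006,.010,.014):
        P=np.stack([np.full_like(s,.016),np.full_like(s,ybot-dep),s+zc],-1)@r.T+o['eef_pos']
        q=(c['extrinsics']@np.c_[P,np.ones(len(P))].T)[:3]; u=c['fx']*q[0]/-q[2]+c['cx']; v=c['fy']*q[1]/q[2]+c['cy']
        f=cv2.remap(g,u[None].astype(np.float32),v[None].astype(np.float32),cv2.INTER_LINEAR)[0]
        print(dep,"px",u[[0,-1]].round(),v[[0,-1]].round(),f.astype(int).tolist())
E
python3 -c "
from h import *
teeth()
p,W=shot('top')"
python3 - <<'E'
# rack measured from the hovering wrist view (same camera as the comb): board tops and crossbars in tool coords
from h import *
T=np.load("pics/w5T.npy"); x,y,z=T[...,0],T[...,1],T[...,2]
top=.1786-.045
m=(abs(y-top)<.006)&(abs(x)<.13)&(z>-.08)&(z<.12)
for q in clusters(m,150):
    P=T[q]; print(q.sum(),"mean",P.mean(0).round(4),"rect",cv2.minAreaRect(P[:,[0,2]].astype(np.float32)))
E
```

```text
0.006 px [279. 320.] [328. 338.] [173, 174, 177, 178, 165, 152, 133, 116, 103, 94, 85, 77, 75, 113, 149, 145, 132, 105, 77, 70, 89, 104, 106, 107, 88, 67, 56, 47, 42, 40, 36, 28, 24, 52, 79, 88, 100, 100, 92, 77, 53, 36, 28, 22, 26, 30, 60, 94, 105, 108, 106, 100, 91, 77, 64, 64, 63, 51, 39, 29, 21, 38, 77, 102, 106, 106, 93, 78, 97, 112, 112, 107, 91, 72, 67, 80, 91, 98, 104, 101, 98, 80, 61, 47, 34, 51, 88, 109, 116, 118, 112]
0.01 px [279. 320.] [327. 336.] [173, 174, 176, 178, 167, 155, 138, 118, 106, 101, 92, 73, 55, 94, 134, 151, 156, 143, 115, 93, 99, 106, 109, 111, 91, 69, 58, 52, 47, 42, 38, 32, 26, 63, 98, 107, 109, 103, 91, 79, 62, 46, 35, 27, 27, 29, 50, 76, 92, 103, 106, 103, 94, 76, 58, 56, 55, 53, 50, 40, 27, 42, 79, 106, 110, 108, 90, 70, 82, 96, 107, 113, 101, 81, 72, 77, 85, 99, 109, 102, 96, 85, 72, 56, 39, 45, 63, 77, 81, 90, 105]
0.014 px [279. 320.] [326. 335.] [175, 175, 176, 177, 168, 155, 140, 122, 106, 96, 85, 70, 53, 66, 89, 121, 150, 163, 155, 145, 127, 112, 110, 109, 93, 72, 59, 54, 50, 48, 45, 40, 33, 62, 93, 104, 108, 101, 85, 71, 61, 51, 42, 34, 23, 14, 31, 55, 75, 94, 104, 100, 93, 75, 58, 55, 53, 55, 59, 51, 37, 45, 79, 103, 105, 106, 89, 71, 68, 66, 86, 111, 111, 99, 88, 80, 81, 93, 102, 100, 98, 83, 70, 56, 40, 33, 31, 42, 60, 78, 101]
6483 mean [-0.001   0.1332  0.0514] rect ((-0.0015321597456932068, 0.05088953673839569), (0.2149595469236374, 0.01674703136086464), 0.17363494634628296)
1951 mean [-0.0664  0.1337 -0.0433] rect ((-0.06791728734970093, -0.044449567794799805), (0.08211985975503922, 0.016128696501255035), 0.25210756063461304)
1947 mean [ 0.0658  0.1333 -0.043 ] rect ((0.0671166330575943, -0.04427514970302582), (0.016723934561014175, 0.07870052754878998), 89.90352630615234)
```

Tooth profile: five peaks at exact 14 mm spacing plus one edge tooth, so 6 teeth. This is the fine comb. The rack centre from the wrist view agrees with the first measure to about 1.5 mm. Moving above the fine berth.

>>> jog_arm --increments '[[[1,0.0352,0,0.0046,0,0,0],[1,0.0705,0,0.0046,0,-0.2,0],[1,0.0705,0.03,0.0046,0,-0.2,0],[1,0.0705,0.055,0.0046,0,-0.2,0],[1,0.0705,0.055,0.0046,0,-0.2,0],[1,0.0705,0.055,0.0046,0,-0.2,0],[1,0.0705,0.055,0.0046,0,-0.2,0]]]'

```text
clock: 10.9
eef_pos: [0.4769, -0.2969, 0.1249]
tool_rot: [-1.567, 0.003, -1.788]
contact_force: [-0.2, 0.6, -0.5]
finger_gap: 0.172
```

```bash
cat >> h.py <<'E'
def rack():
    o=get_obs(); p,T=held(); x,y,z=T[...,0],T[...,1],T[...,2]; h=o['eef_pos'][2]
    for hh,nm in((.0445,"board"),(.029,"bar"),(.035,"rib")):
        m=(abs(y-(h-hh))<(.005 if nm=="board" else .003))&(abs(x)<.2)&(z>-.08)&(z<.12)
        for q in clusters(m,120):
            P=T[q]; r=cv2.minAreaRect(P[:,[0,2]].astype(np.float32)); print(nm,q.sum(),"x",np.percentile(P[:,0],[1,99]).round(4),"z",np.percentile(P[:,2],[1,99]).round(4),"zmid",r[0][1].__round__(4),"ang",round(r[2],2))
E
python3 -c "
from h import *
rack()"; python3 plan.py
```

```text
ridge n 3387 z ext [-0.0299  0.0282] ytop -0.0014
back +z end n 2901 z [0.0297 0.0358 0.0363] y [0.0201 0.0229 0.0343] x [-0.0138  0.0138]
board 8697 x [-0.1741  0.034 ] z [0.0372 0.0532] zmid 0.0451 ang 89.82
board 3949 x [-0.1754 -0.0367] z [-0.0579 -0.0422] zmid -0.0502 ang 89.35
bar 201 x [-0.12   -0.0161] z [0.0524 0.0544] zmid 0.0535 ang 89.76
bar 6081 x [-0.1714 -0.0422] z [-0.0435  0.0333] zmid -0.0049 ang 89.8
bar 2164 x [-0.0284  0.0293] z [-0.0401  0.0332] zmid -0.0042 ang 0.12
rib 128 x [-0.0037  0.0349] z [0.0522 0.0532] zmid 0.0527 ang 89.01
rib 273 x [-0.139  -0.0057] z [0.0525 0.0535] zmid 0.053 ang 89.81
rib 647 x [-0.0922 -0.0505] z [0.0199 0.0259] zmid 0.0229 ang 89.04
rib 604 x [-0.1639 -0.1223] z [0.0156 0.0235] zmid 0.0196 ang 89.21
rib 631 x [-0.0922 -0.0507] z [0.0026 0.0088] zmid 0.0056 ang 89.7
rib 558 x [-0.1644 -0.122 ] z [-0.0055  0.0015] zmid -0.002 ang 88.9
rib 600 x [-0.0921 -0.0506] z [-0.014  -0.0082] zmid -0.011 ang 89.95
rib 512 x [-0.1642 -0.1222] z [-0.0273 -0.0202] zmid -0.0236 ang 88.56
rib 553 x [-0.0918 -0.0505] z [-0.0305 -0.025 ] zmid -0.0276 ang 89.16
rib 777 x [-0.1753 -0.0351] z [-0.0438 -0.042 ] zmid -0.0429 ang 89.9
t 10.9 pos [ 0.4769 -0.297   0.125 ] yaw [ -89.8    0.2 -102.4] gap 0.17 F [-0.  -0.2 -0.5] j [-0.56  0.4   1.87  0.01  0.86  1.22]
```

>>> jog_arm --increments '[[[1,0.0004,0.01,-0.0017,0,0,0],[1,0.0004,0.02,-0.0017,0,0,0],[1,0.0004,0.026,-0.0017,0,0,0],[1,0.0004,0.03,-0.0017,0,0,0],[1,0.0004,0.033,-0.0017,0,0,0],[1,0.0004,0.033,-0.0017,0,0,0]]]'

```text
clock: 11.55
eef_pos: [0.4751, -0.2968, 0.0914]
tool_rot: [-1.567, 0.003, -1.788]
contact_force: [0.1, -0.1, -0.6]
finger_gap: 0.172
```

No force, and the tips are already about 7 mm below the rib tops. Continue home.

>>> jog_arm --increments '[[[1,0,0.006,0,0,0,0],[1,0,0.011,0,0,0,0],[1,0,0.015,0,0,0,0],[1,0,0.017,0,0,0,0],[1,0,0.018,0,0,0,0],[1,0,0.018,0,0,0,0]]]'

```text
clock: 12.15
eef_pos: [0.4752, -0.2968, 0.0747]
tool_rot: [-1.567, 0.003, -1.788]
contact_force: [-4.2, 1.5, 17.0]
finger_gap: 0.174
```

>>> jog_arm --increments '[[[-0.1,0,0,0,0,0,0],[-0.1,0,0,0,0,0,0],[-0.1,0,0,0,0,0,0],[-0.1,0,-0.02,0,0,0,0],[-0.1,0,-0.06,0,0,0,0],[-0.1,0,-0.1,0,0,0,0],[-0.1,0,-0.145,0,0,0,0],[-0.1,0,-0.145,0,0,0,0]]]'

```text
clock: 12.95
eef_pos: [0.4775, -0.299, 0.2256]
tool_rot: [-1.558, 0.0, -1.788]
contact_force: [1.0, 0.3, 0.5]
finger_gap: 0.551
```

```bash
python3 plan.py .451,.308,.22,-102 .451,.308,.108,-102; python3 -c "
from h import *
ridge('wrist',.4735,-.297,.066,.09);lids('top');lids('top',.037,.05)"
```

```text
t 12.9 pos [ 0.4775 -0.299   0.2256] yaw [ -89.3    0.  -102.4] gap 0.551 F [1.  0.3 0.5] j [-0.56  0.28  1.8   0.    1.06  1.22]
[-0.5871, 0.0037, -0.1566] [-0.7, -0.4, -0.0]
[-0.5871, 0.1157, -0.158] [-0.7, -0.4, -0.0]
wrist n 1481 z 0.076 centre [ 0.474  -0.2968] mean [ 0.476  -0.2972] size [0.0165 0.0598] long-axis deg 167.0 rgb [188. 126.  71.]
top knob 54 [0.611  0.0645 0.1149]
top knob 54 [0.6078 0.2258 0.1155]
top knob 54 [0.4505 0.3078 0.1163]
top knob 13 [0.5646 0.1882 0.0433]
top knob 10 [0.5564 0.0702 0.0442]
top knob 47 [ 0.4784 -0.0308  0.0423]
```

Fine comb seated (ridge top at 0.076 as required). Next is B's lid.

>>> jog_arm --increments '[[[-0.3,-0.587,0.0035,-0.1565,-0.7,0,0],[-0.3,-0.587,0.0035,-0.1565,-0.7,0,0],[-0.3,-0.587,0.0035,-0.1565,-0.7,0,0],[-0.3,-0.587,0.0035,-0.1565,-0.7,0,0],[-0.3,-0.587,0.0035,-0.1565,-0.7,0,0],[-0.3,-0.587,0.0035,-0.1565,-0.7,0,0],[-0.3,-0.587,0.0035,-0.1565,-0.7,0,0],[-0.3,-0.587,0.0035,-0.1565,-0.7,0,0],[-0.3,-0.587,0.0035,-0.1565,-0.7,0,0],[-0.3,-0.587,0.0035,-0.1565,-0.7,0,0],[-0.3,-0.587,0.0035,-0.1565,-0.7,0,0],[-0.3,-0.587,0.0035,-0.1565,-0.7,0,0],[-0.3,-0.587,0.0035,-0.1565,-0.7,0,0],[-0.3,-0.587,0.0035,-0.1565,-0.7,0,0],[-0.3,-0.587,0.045,-0.157,-0.7,0,0],[-0.3,-0.587,0.085,-0.1575,-0.7,0,0],[-0.3,-0.587,0.11,-0.158,-0.7,0,0],[-0.3,-0.587,0.1157,-0.158,-0.7,0,0],[-0.3,-0.587,0.1157,-0.158,-0.7,0,0],[-0.3,-0.587,0.1157,-0.158,-0.7,0,0]]]'

```text
clock: 15.1
eef_pos: [0.4476, 0.3103, 0.1061]
tool_rot: [-1.579, 0.004, -1.789]
contact_force: [-0.1, 0.1, 0.5]
finger_gap: 0.65
```

```bash
python3 plan.py .4505,.308,.108,-102 .4505,.308,.16,-102 .447,.155,.165,-102 .447,.155,.109,-102
```

```text
t 15.1 pos [0.4476 0.3103 0.1061] yaw [ -90.5    0.2 -102.5] gap 0.65 F [-0.1  0.1  0.5] j [0.6  0.41 1.92 0.01 0.81 2.38]
[0.0016, -0.0019, 0.0033] [0.5, -0.5, -0.2]
[0.0013, -0.0539, 0.0029] [0.5, -0.5, -0.2]
[0.1515, -0.0598, 0.0325] [0.5, -0.5, -0.2]
[0.1517, -0.0038, 0.0329] [0.5, -0.5, -0.2]
```

>>> jog_arm --increments '[[[-0.3,0.0016,-0.0019,0.0033,0.5,0,0],[-0.3,0.0016,-0.0019,0.0033,0.5,0,0],[1,0.0016,-0.0019,0.0033,0.5,0,0],[1,0.0016,-0.0019,0.0033,0.5,0,0],[1,0.0016,-0.0019,0.0033,0.5,0,0],[1,0.0016,-0.0019,0.0033,0.5,0,0],[1,0.0016,-0.0019,0.0033,0.5,0,0],[1,0.0016,-0.0019,0.0033,0.5,0,0],[1,0.0015,-0.03,0.003,0.5,0,0],[1,0.0015,-0.059,0.003,0.5,0,0],[1,0.05,-0.06,0.013,0.5,0,0],[1,0.1,-0.06,0.023,0.5,0,0],[1,0.1515,-0.06,0.0325,0.5,0,0],[1,0.1515,-0.06,0.0325,0.5,0,0],[1,0.1515,-0.06,0.0325,0.5,0,0],[1,0.1515,-0.06,0.0325,0.5,0,0]]]'

```text
clock: 16.7
eef_pos: [0.4474, 0.1557, 0.1653]
tool_rot: [-1.57, 0.005, -1.789]
contact_force: [0.0, -0.1, -1.3]
finger_gap: 0.285
```

```bash
cat >> h.py <<'E'
def rims(n,cx,cy):
    p,W=shot(n); m=(np.hypot(W[...,0]-cx,W[...,1]-cy)<.075)&(abs(W[...,2]-.079)<.004); q=W[m][:,:2]
    if len(q)<15: return print("rim n",len(q))
    A=np.c_[2*q,np.ones(len(q))]; s=np.linalg.lstsq(A,(q**2).sum(1),rcond=None)[0]; print(n,"rim n",len(q),"centre",s[:2].round(4),"r",np.sqrt(s[2]+s[0]**2+s[1]**2).round(4))
E
python3 plan.py .447,.155,.165,-102 .447,.155,.109,-102; python3 -c "
from h import *
rims('top',.447,.155);rims('side',.447,.155);rims('top',.4505,.308);ridge('top',.4505,.308);ridge('side',.4505,.308);lids('side')"
```

```text
t 16.7 pos [0.4474 0.1557 0.1653] yaw [ -90.     0.3 -102.5] gap 0.285 F [ 0.  -0.1 -1.3] j [0.33 0.22 2.03 0.   0.89 2.11]
[0.0008, 0.0003, -0.0003] [-0.0, -0.5, -0.3]
[0.001, 0.0563, -0.0003] [-0.0, -0.5, -0.3]
rim n 11
side rim n 122 centre [0.4456 0.1551] r 0.0578
top rim n 132 centre [0.4514 0.3088] r 0.0578
top n 96 z 0.0664 centre [0.4467 0.3072] mean [0.4462 0.3068] size [0.0167 0.0582] long-axis deg 112.1 rgb [113.5  64.5  36. ]
side no comb
side knob 50 [0.6059 0.2232 0.1139]
side knob 64 [0.61   0.0627 0.1138]
```

>>> jog_arm --increments '[[[1,0.001,0.03,-0.0013,0,0,0],[1,0.001,0.047,-0.0013,0,0,0],[1,0.001,0.054,-0.0013,0,0,0],[1,0.001,0.057,-0.0013,0,0,0],[1,0.001,0.057,-0.0013,0,0,0],[-0.3,0.001,0.057,-0.0013,0,0,0],[-0.3,0.001,0.057,-0.0013,0,0,0],[-0.3,0.001,0.057,-0.0013,0,0,0],[-0.3,0.001,0.03,-0.0013,0,0,0],[-0.3,0.001,-0.02,-0.0013,0,0,0],[-0.3,0.001,-0.06,-0.0013,0,0,0],[-0.3,-0.02,-0.06,-0.0013,0,-8,0],[-0.3,-0.02,-0.06,-0.0013,0,-16,0],[-0.3,-0.02,-0.06,-0.0013,0,-16,0]]]'

```text
clock: 18.4
eef_pos: [0.4501, 0.1756, 0.2256]
tool_rot: [-1.569, 0.004, -1.505]
contact_force: [-0.1, -0.3, 1.3]
finger_gap: 0.65
```

```bash
python3 -c "
from h import *
lids('wrist');lids('wrist',.08,.1);ridge('wrist',.4505,.308);rims('wrist',.4505,.308);lids('top')"; python3 plan.py .4467,.308,.2,22 .4467,.308,.066,22
```

```text
wrist knob 960 [0.6027 0.2276 0.1142]
wrist knob 1056 [0.6114 0.0668 0.114 ]
wrist knob 1108 [0.4452 0.156  0.1139]
wrist knob 13246 [0.5847 0.2278 0.0901]
wrist knob 13020 [0.6015 0.0665 0.0909]
wrist knob 1382 [0.4508 0.3115 0.0814]
wrist knob 18228 [0.4448 0.1556 0.09  ]
wrist n 1186 z 0.069 centre [0.4462 0.3093] mean [0.4477 0.3068] size [0.0168 0.0593] long-axis deg 114.1 rgb [145.  81.  36.]
wrist rim n 2518 centre [0.4512 0.3105] r 0.0575
top knob 57 [0.6107 0.0645 0.115 ]
top knob 53 [0.608  0.2258 0.1157]
top knob 36 [0.4426 0.1527 0.1153]
t 18.6 pos [0.4497 0.175  0.2248] yaw [-90.    0.2 -86.6] gap 0.649 F [ 1.1 -0.3  0.7] j [0.37 0.16 1.96 0.   1.03 1.87]
[-0.1328, 0.0253, 0.005] [-0.2, -108.6, -0.1]
[-0.1323, 0.1593, 0.0049] [-0.2, -108.6, -0.1]
```

>>> jog_arm --increments '[[[-0.1,-0.04,0.025,0.005,0,-8.5,0],[-0.1,-0.08,0.025,0.005,0,-17,0],[-0.1,-0.12,0.025,0.005,0,-25.5,0],[-0.1,-0.1325,0.025,0.005,0,-34,0],[-0.1,-0.1325,0.025,0.005,0,-42.5,0],[-0.1,-0.1325,0.025,0.005,0,-51,0],[-0.1,-0.1325,0.025,0.005,0,-59.5,0],[-0.1,-0.1325,0.025,0.005,0,-68,0],[-0.1,-0.1325,0.025,0.005,0,-76.5,0],[-0.1,-0.1325,0.025,0.005,0,-85,0],[-0.1,-0.1325,0.025,0.005,0,-93.5,0],[-0.1,-0.1325,0.025,0.005,0,-102,0],[-0.1,-0.1325,0.025,0.005,0,-110,0],[-0.1,-0.1325,0.025,0.005,0,-110,0],[-0.1,-0.1325,0.07,0.005,0,-110,0],[-0.1,-0.1325,0.11,0.005,0,-110,0],[-0.1,-0.1325,0.14,0.005,0,-110,0],[-0.1,-0.1325,0.155,0.005,0,-110,0],[-0.1,-0.1325,0.159,0.005,0,-110,0],[-0.1,-0.1325,0.159,0.005,0,-110,0]]]'

```text
clock: 20.65
eef_pos: [0.4467, 0.308, 0.066]
tool_rot: [-1.568, -0.001, 0.406]
contact_force: [-0.2, 0.9, -0.3]
finger_gap: 0.548
```

```bash
python3 plan.py .4465,.308,.066,23.5 .4465,.308,.18,23.5
```

```text
t 20.6 pos [0.4467 0.308  0.066 ] yaw [-89.8  -0.   23.3] gap 0.548 F [-0.2  0.9 -0.3] j [0.6  0.47 1.94 0.   0.72 0.19]
[-0.0002, -0.0, 0.0001] [-0.2, -0.2, 0.0]
[-0.0001, -0.114, 0.0004] [-0.2, -0.2, 0.0]
```

>>> jog_arm --increments '[[[1,0,0,0,0,0,0],[1,0,0,0,0,0,0],[1,0,0,0,0,0,0],[1,0,0,0,0,0,0],[1,0,0,0,0,0,0],[1,0,0,0,0,0,0],[1,0,0,0,0,0,0],[1,0,-0.03,0,0,0,0],[1,0,-0.06,0,0,0,0],[1,0,-0.1,0,0,-8,0],[1,0,-0.134,0,0,-16,0],[1,0,-0.134,0,0,-24,0],[1,0,-0.134,0,0,-32,0],[1,0,-0.134,0,0,-40,0],[1,0,-0.134,0,0,-48,0],[1,0,-0.134,0,0,-54.2,0],[1,0,-0.134,0,0,-54.2,0],[1,0,-0.134,0,0,-54.2,0]]]'

```text
clock: 22.45
eef_pos: [0.4466, 0.3075, 0.2001]
tool_rot: [-1.57, -0.003, 1.349]
contact_force: [-0.4, 0.4, -1.4]
finger_gap: 0.167
```

```bash
python3 plan.py .489,-.2275,.2,77.5 .489,-.2275,.18,77.5; python3 -c "
from h import *
held()"
```

```text
t 22.4 pos [0.4466 0.3075 0.2001] yaw [-89.9  -0.2  77.3] gap 0.167 F [-0.4  0.4 -1.4] j [ 0.6   0.28  1.86  0.    1.   -0.75]
[-0.5125, -0.0017, -0.1592] [-0.1, -0.2, 0.2]
[-0.5126, 0.0183, -0.1592] [-0.1, -0.2, 0.2]
ridge n 3533 z ext [-0.0256  0.0325] ytop -0.0021
back +z end n 3039 z [0.0333 0.0401 0.0405] y [0.0203 0.0222 0.0352] x [-0.0138  0.0138]
```

>>> jog_arm --increments '[[[1,-0.0465,0,-0.0145,0,0,0],[1,-0.093,0,-0.029,0,0,0],[1,-0.14,0,-0.0435,0,0,0],[1,-0.186,0,-0.058,0,0,0],[1,-0.233,0,-0.0725,0,0,0],[1,-0.28,0,-0.087,0,0,0],[1,-0.326,0,-0.1015,0,0,0],[1,-0.373,0,-0.116,0,0,0],[1,-0.42,0,-0.1305,0,0,0],[1,-0.466,0.009,-0.145,0,0,0],[1,-0.5125,0.018,-0.1592,0,0,0],[1,-0.5125,0.018,-0.1592,0,0,0],[1,-0.5125,0.018,-0.1592,0,0,0],[1,-0.5125,0.018,-0.1592,0,0,0]]]'

```text
clock: 23.9
eef_pos: [0.4889, -0.2267, 0.1803]
tool_rot: [-1.569, -0.003, 1.348]
contact_force: [-0.0, -0.5, -0.1]
finger_gap: 0.173
```

```bash
python3 -c "
from h import *
rack()
teeth('side',.003,.062)
p,d=camera('side'); cv2.imwrite('pics/s6.png',cv2.resize(p[260:350,260:350,::-1],None,fx=6,fy=6,interpolation=cv2.INTER_CUBIC))"; python3 plan.py
```

```text
ridge n 3522 z ext [-0.0253  0.0325] ytop -0.0021
back +z end n 3051 z [0.0334 0.0401 0.0405] y [0.0201 0.0222 0.035 ] x [-0.0138  0.0138]
board 579 x [0.1765 0.1994] z [0.0427 0.0657] zmid 0.054 ang 88.01
board 6295 x [-0.1041  0.1041] z [0.0397 0.0553] zmid 0.0472 ang 0.15
board 326 x [-0.0849 -0.0559] z [-0.034  0.038] zmid 0.0053 ang 22.44
board 1628 x [-0.1058 -0.0289] z [-0.0555 -0.0405] zmid -0.0464 ang 89.65
board 1841 x [0.0279 0.1061] z [-0.0557 -0.0401] zmid -0.048 ang 0.37
bar 167 x [-0.0412  0.0578] z [0.0547 0.0566] zmid 0.0557 ang 0.04
bar 1148 x [-0.0573 -0.033 ] z [-0.0415  0.0356] zmid -0.0041 ang 9.42
bar 707 x [-0.0286  0.0287] z [0.0032 0.0368] zmid 0.0184 ang 89.8
bar 2286 x [0.0348 0.1006] z [-0.0412  0.0362] zmid -0.002 ang 89.99
bar 569 x [-0.1048 -0.0933] z [-0.0416  0.0367] zmid -0.0028 ang 85.16
rib 120 x [0.176 0.19 ] z [0.0415 0.0669] zmid 0.0553 ang 78.16
rib 472 x [-0.0204  0.0206] z [0.0224 0.0282] zmid 0.0252 ang 0.11
rib 566 x [0.0513 0.0926] z [0.0173 0.0257] zmid 0.0215 ang 0.02
rib 506 x [0.0513 0.0924] z [-0.0046  0.0034] zmid -0.0003 ang 1.86
r
[... 774 characters left out ...]
0, 38, 50, 60, 56, 45, 42, 46, 46, 40, 35, 41, 47, 57, 70, 78, 72, 63, 64, 64, 63, 64, 67, 72, 73, 70, 65, 65, 65, 65, 65, 68, 72, 73, 72, 71, 71, 70, 74, 82, 98]
0.014 px [324. 284.] [323. 314.] [120, 121, 122, 123, 124, 123, 119, 101, 60, 31, 35, 39, 54, 69, 77, 82, 86, 88, 88, 86, 83, 78, 71, 69, 69, 70, 72, 73, 74, 75, 74, 73, 72, 72, 72, 71, 71, 70, 68, 62, 59, 74, 92, 98, 103, 84, 51, 27, 23, 20, 19, 18, 21, 24, 24, 25, 25, 22, 19, 19, 20, 31, 45, 66, 90, 98, 85, 74, 74, 73, 74, 74, 74, 75, 74, 72, 71, 73, 75, 77, 79, 77, 73, 70, 70, 70, 71, 71, 81, 95, 115]
t 24.1 pos [ 0.4893 -0.2262  0.1806] yaw [-89.9  -0.2  77.3] gap 0.173 F [-0.6 -0.3 -0.6] j [-0.44  0.3   1.88  0.    0.96 -1.79]
```

View pics/s6.png

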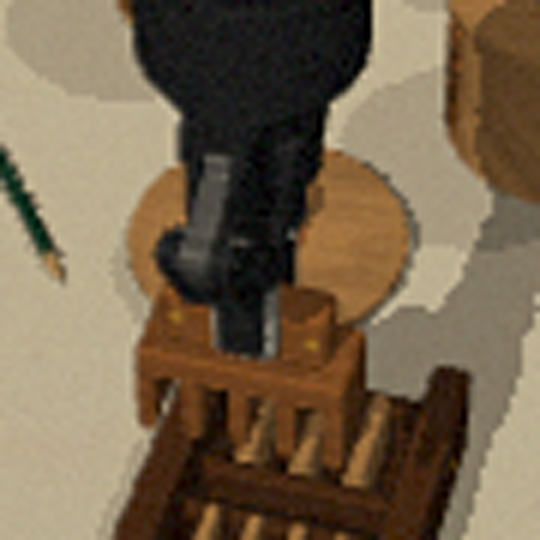

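```bash
sed -i 's/ybot=.0627):/ybot=.0627,fx=.016):/; s/np.full_like(s,.016)/np.full_like(s,fx)/' h.py; python3 -c "
from h import *
teeth('side',.003,.062,-.016)"
```

```text
0.006 px [320. 279.] [336. 327.] [114, 118, 116, 102, 79, 59, 46, 43, 57, 68, 66, 65, 66, 67, 64, 60, 63, 70, 84, 103, 117, 118, 112, 82, 54, 64, 72, 73, 71, 68, 67, 62, 54, 49, 56, 62, 69, 78, 93, 108, 94, 64, 54, 65, 72, 69, 66, 60, 53, 43, 32, 27, 24, 20, 16, 17, 24, 31, 44, 57, 63, 69, 70, 69, 64, 57, 49, 46, 43, 45, 46, 54, 67, 72, 65, 58, 63, 68, 68, 66, 72, 79, 104, 134, 158, 170, 178, 176, 175, 174, 173]
0.01 px [320. 279.] [335. 326.] [121, 119, 111, 88, 53, 36, 39, 45, 60, 72, 73, 73, 71, 69, 67, 64, 73, 91, 105, 114, 110, 87, 68, 56, 46, 59, 72, 73, 70, 70, 72, 69, 60, 56, 59, 62, 74, 87, 93, 96, 76, 53, 50, 64, 72, 71, 69, 63, 56, 44, 30, 23, 17, 16, 18, 22, 28, 35, 45, 55, 64, 74, 74, 72, 67, 58, 52, 47, 44, 55, 66, 94, 123, 101, 59, 43, 57, 66, 68, 71, 77, 84, 109, 138, 155, 168, 177, 175, 173, 173, 172]
0.014 px [320. 279.] [334. 325.] [120, 108, 87, 63, 42, 35, 42, 50, 61, 71, 71, 71, 70, 69, 68, 67, 73, 83, 86, 82, 73, 58, 43, 45, 49, 60, 70, 72, 71, 71, 71, 68, 59, 55, 61, 69, 77, 82, 69, 52, 45, 43, 50, 63, 70, 69, 68, 68, 66, 45, 23, 17, 14, 17, 22, 29, 36, 42, 48, 55, 63, 71, 71, 70, 66, 60, 54, 46, 46, 66, 87, 98, 102, 73, 42, 41, 54, 62, 66, 69, 73, 78, 103, 130, 150, 171, 179, 179, 178, 174, 172]
```

>>> jog_arm --increments '[[[1,0,0.02,-0.0033,0,0,0],[1,0,0.045,-0.0033,0,0,0],[1,0,0.06,-0.0033,0,0,0],[1,0,0.06,-0.0033,0,0,0],[1,0,0.06,-0.0033,0,0,0],[1,0,0.06,-0.0033,0,0,0]]]'

```text
clock: 24.7
eef_pos: [0.4933, -0.2269, 0.1217]
tool_rot: [-1.572, -0.003, 1.351]
contact_force: [-0.5, 0.0, -1.4]
finger_gap: 0.178
```

```bash
python3 -c "
from h import *
rack()"; python3 plan.py
```

```text
ridge n 3531 z ext [-0.0253  0.0325] ytop -0.0021
back +z end n 3042 z [0.0333 0.0401 0.0406] y [0.0203 0.0222 0.0349] x [-0.0138  0.0138]
board 768 x [0.1761 0.1993] z [0.0464 0.07  ] zmid 0.0585 ang 1.19
board 10095 x [-0.1042  0.1032] z [0.044  0.0599] zmid 0.0518 ang 90.0
board 594 x [-0.0857 -0.0564] z [-0.0299  0.0426] zmid 0.0105 ang 23.92
board 2338 x [0.0341 0.1056] z [-0.0507 -0.0355] zmid -0.0432 ang 89.68
board 1965 x [-0.1064 -0.0346] z [-0.0512 -0.0356] zmid -0.0411 ang 89.69
bar 177 x [0.1754 0.1881] z [0.0461 0.0706] zmid 0.0591 ang 82.58
bar 7731 x [-0.0566  0.0995] z [-0.0366  0.0403] zmid 0.0017 ang 0.16
bar 145 x [-0.101  -0.0936] z [0.0202 0.0409] zmid 0.0306 ang 75.42
rib 128 x [-0.1044 -0.0331] z [0.0595 0.0602] zmid 0.0598 ang 0.08
rib 180 x [0.1753 0.1885] z [0.0462 0.0707] zmid 0.0595 ang 79.58
rib 846 x [0.0505 0.0921] z [0.0225 0.0301] zmid 0.0264 ang 0.85
rib 138 x [-0.059  -0.0514] z [0.0097 0.0204] zmid 0.0148 ang 89.98
rib 820 x [0.0505 0.092 ] z [0.0002 0.0084] zmid 0.0043 ang 89.89
rib 453 x [-0.0586 -0.0311] z [-0.0368 -0.0001] zmid -0.0245 ang 37.48
rib 707 x [0.0502 0.0921] z [-0.0209 -0.0137] zmid -0.0173 ang 0.24
rib 464 x [0.0258 0.1055] z [-0.0372 -0.0353] zmid -0.0361 ang 89.53
t 24.8 pos [ 0.4933 -0.227   0.1218] yaw [-90.1  -0.1  77.4] gap 0.172 F [ 0.5  0.6 -0.3] j [-0.44  0.39  1.92  0.    0.84 -1.79]
```

Peaks 17 mm apart and five teeth, so this is the middle comb. Fine-align and lower.

>>> jog_arm --increments '[[[1,-0.0006,0.005,0.0014,0,0,0],[1,-0.0006,0.012,0.0014,0,0,0],[1,-0.0006,0.02,0.0014,0,0,0],[1,-0.0006,0.026,0.0014,0,0,0],[1,-0.0006,0.031,0.0014,0,0,0],[1,-0.0006,0.031,0.0014,0,0,0]]]'

```text
clock: 25.35
eef_pos: [0.4913, -0.2269, 0.0897]
tool_rot: [-1.57, -0.003, 1.35]
contact_force: [-0.5, -0.4, -1.5]
finger_gap: 0.171
```

Tips about 8 mm below the rib tops with no force; push home.

>>> jog_arm --increments '[[[1,0,0.006,0,0,0,0],[1,0,0.011,0,0,0,0],[1,0,0.014,0,0,0,0],[1,0,0.016,0,0,0,0],[1,0,0.017,0,0,0,0],[1,0,0.017,0,0,0,0]]]'

```text
clock: 25.95
eef_pos: [0.4914, -0.2269, 0.0739]
tool_rot: [-1.57, -0.003, 1.35]
contact_force: [-4.7, 1.8, 15.2]
finger_gap: 0.17
```

>>> jog_arm --increments '[[[-0.1,0,0,0,0,0,0],[-0.1,0,0,0,0,0,0],[-0.1,0,0,0,0,0,0],[-0.1,0,-0.02,0,0,0,0],[-0.1,0,-0.06,0,0,0,0],[-0.1,0,-0.1,0,0,0,0],[-0.1,0,-0.145,0,0,0,0],[-0.1,0,-0.145,0,0,0,0]]]'

```text
clock: 26.75
eef_pos: [0.4945, -0.2288, 0.2247]
tool_rot: [-1.58, -0.001, 1.35]
contact_force: [0.9, 0.7, -0.2]
finger_gap: 0.547
```

```bash
python3 plan.py .607,.226,.22,77.5 .607,.226,.108,77.5; python3 -c "
from h import *
ridge('wrist',.489,-.227,.066,.09);ridge('wrist',.4735,-.297,.066,.09,.04);lids('top');lids('top',.037,.05);rims('top',.4505,.308)"
```

```text
t 26.8 pos [ 0.4945 -0.2288  0.2247] yaw [-90.5  -0.   77.4] gap 0.547 F [ 0.9  0.7 -0.2] j [-0.44  0.25  1.84  0.    1.05 -1.79]
[0.4684, 0.0052, -0.0104] [0.5, -0.1, 0.0]
[0.4683, 0.1172, -0.0094] [0.5, -0.1, 0.0]
wrist n 1484 z 0.076 centre [ 0.4885 -0.2263] mean [ 0.487  -0.2261] size [0.0161 0.0588] long-axis deg 167.8 rgb [158.  89.  40.]
wrist n 1536 z 0.0759 centre [ 0.4722 -0.2967] mean [ 0.4712 -0.2951] size [0.0166 0.0591] long-axis deg 167.0 rgb [185. 124.  70.]
top knob 55 [0.6116 0.0645 0.1147]
top knob 54 [0.608  0.2257 0.1149]
top knob 56 [0.4444 0.1541 0.1168]
top knob 13 [0.5571 0.0557 0.0434]
top knob 8 [0.5065 0.3063 0.0446]
top knob 16 [0.4822 0.3494 0.0437]
top knob 47 [ 0.4789 -0.031   0.0432]
top rim n 128 centre [0.4511 0.309 ] r 0.0577
```

>>> jog_arm --increments '[[[-0.3,0.4684,0.005,-0.0104,0.5,0,0],[-0.3,0.4684,0.005,-0.0104,0.5,0,0],[-0.3,0.4684,0.005,-0.0104,0.5,0,0],[-0.3,0.4684,0.005,-0.0104,0.5,0,0],[-0.3,0.4684,0.005,-0.0104,0.5,0,0],[-0.3,0.4684,0.005,-0.0104,0.5,0,0],[-0.3,0.4684,0.005,-0.0104,0.5,0,0],[-0.3,0.4684,0.005,-0.0104,0.5,0,0],[-0.3,0.4684,0.005,-0.0104,0.5,0,0],[-0.3,0.4684,0.005,-0.0104,0.5,0,0],[-0.3,0.4684,0.005,-0.0104,0.5,0,0],[-0.3,0.4684,0.005,-0.0104,0.5,0,0],[-0.3,0.4684,0.045,-0.01,0.5,0,0],[-0.3,0.4684,0.085,-0.01,0.5,0,0],[-0.3,0.4684,0.11,-0.0095,0.5,0,0],[-0.3,0.4684,0.117,-0.0095,0.5,0,0],[-0.3,0.4684,0.117,-0.0095,0.5,0,0],[-0.3,0.4684,0.117,-0.0095,0.5,0,0]]]'

```text
clock: 28.8
eef_pos: [0.6022, 0.2272, 0.1026]
tool_rot: [-1.559, -0.003, 1.349]
contact_force: [0.5, -0.6, 0.1]
finger_gap: 0.649
```

```bash
python3 plan.py .6072,.226,.108,77.5 .6072,.226,.165,77.5 .4512,.3095,.165,77.5 .4512,.3095,.109,77.5
```

```text
t 28.8 pos [0.6022 0.2272 0.1026] yaw [-89.3  -0.2  77.3] gap 0.649 F [ 0.5 -0.6  0.1] j [ 0.35  0.54  1.69  0.01  0.91 -1.  ]
[-0.0001, -0.0055, -0.0051] [-0.7, -0.2, 0.2]
[0.0001, -0.0625, -0.0045] [-0.7, -0.2, 0.2]
[0.0473, -0.0603, 0.1661] [-0.7, -0.2, 0.2]
[0.0471, -0.0043, 0.1654] [-0.7, -0.2, 0.2]
```

>>> jog_arm --increments '[[[-0.3,0,-0.0055,-0.005,-0.7,0,0],[-0.3,0,-0.0055,-0.005,-0.7,0,0],[-0.3,0,-0.0055,-0.005,-0.7,0,0],[1,0,-0.0055,-0.005,-0.7,0,0],[1,0,-0.0055,-0.005,-0.7,0,0],[1,0,-0.0055,-0.005,-0.7,0,0],[1,0,-0.0055,-0.005,-0.7,0,0],[1,0,-0.0055,-0.005,-0.7,0,0],[1,0,-0.0055,-0.005,-0.7,0,0],[1,0,-0.03,-0.0047,-0.7,0,0],[1,0,-0.0625,-0.0045,-0.7,0,0],[1,0.013,-0.062,0.04,-0.7,0,0],[1,0.026,-0.0615,0.085,-0.7,0,0],[1,0.039,-0.061,0.13,-0.7,0,0],[1,0.0473,-0.0605,0.166,-0.7,0,0],[1,0.0473,-0.0603,0.166,-0.7,0,0],[1,0.0473,-0.0603,0.166,-0.7,0,0]]]'

```text
clock: 30.5
eef_pos: [0.4508, 0.3099, 0.1649]
tool_rot: [-1.572, -0.003, 1.351]
contact_force: [-0.5, -0.4, -0.6]
finger_gap: 0.286
```

```bash
python3 plan.py .4512,.3095,.165,77.5 .4512,.3095,.109,77.5;  python3 -c "
from h import *
lids('side');ridge('top',.607,.226);rims('top',.607,.226)"
```

```text
t 30.5 pos [0.4508 0.3099 0.1649] yaw [-90.   -0.2  77.4] gap 0.286 F [-0.5 -0.4 -0.6] j [ 0.6   0.33  1.88  0.    0.93 -0.75]
[-0.0003, -0.0001, -0.0005] [0.0, -0.1, 0.2]
[-0.0005, 0.0559, -0.0004] [0.0, -0.1, 0.2]
side knob 56 [0.4438 0.155  0.1136]
side knob 63 [0.61   0.0634 0.114 ]
top no comb
top rim n 129 centre [0.6053 0.2245] r 0.0576
```

>>> jog_arm --increments '[[[1,0,0.03,-0.0005,0,0,0],[1,0,0.047,-0.0005,0,0,0],[1,0,0.054,-0.0005,0,0,0],[1,0,0.0567,-0.0005,0,0,0],[1,0,0.0567,-0.0005,0,0,0],[-0.3,0,0.0567,-0.0005,0,0,0],[-0.3,0,0.0567,-0.0005,0,0,0],[-0.3,0,0.0567,-0.0005,0,0,0],[-0.3,0,0.03,-0.0005,0,0,0],[-0.3,0,-0.02,-0.0005,0,0,0],[-0.3,0,-0.055,-0.0005,0,0,0],[-0.3,0,-0.055,-0.0005,0,0,0]]]'

```text
clock: 31.85
eef_pos: [0.4552, 0.3107, 0.2253]
tool_rot: [-1.578, -0.01, 1.348]
contact_force: [0.9, 1.2, -0.4]
finger_gap: 0.652
```

```bash
python3 plan.py .611,.0645,.22,77.5 .611,.0645,.108,77.5;  python3 -c "
from h import *
lids('top');lids('side');rims('top',.607,.226);ridge('top',.606,.225,-.01,.075,.045)
lids('top',.037,.05)"
```

```text
t 31.9 pos [0.4552 0.3107 0.2253] yaw [-90.4  -0.6  77.3] gap 0.652 F [ 0.9  1.2 -0.4] j [ 0.6   0.26  1.82  0.    1.05 -0.75]
[-0.2058, 0.0047, -0.2062] [0.4, -0.2, 0.6]
[-0.2069, 0.1167, -0.2054] [0.4, -0.2, 0.6]
top knob 53 [0.6114 0.0644 0.1151]
top knob 29 [0.4484 0.3066 0.1149]
top knob 57 [0.4446 0.1541 0.1147]
side knob 41 [0.4521 0.3075 0.1133]
side knob 56 [0.4438 0.1543 0.1138]
side knob 63 [0.6101 0.0643 0.1136]
top rim n 117 centre [0.6057 0.2244] r 0.0577
top n 529 z 0.0038 centre [0.6065 0.2242] mean [0.6072 0.2255] size [0.0887 0.0837] long-axis deg 72.4 rgb [110.  75.  47.]
top knob 23 [0.6535 0.2153 0.0435]
top knob 9 [0.568  0.0291 0.0433]
top knob 47 [ 0.4797 -0.031   0.0419]
```

>>> jog_arm --increments '[[[-0.3,-0.034,0.0045,-0.034,0.4,0,0.5],[-0.3,-0.068,0.0045,-0.068,0.4,0,0.5],[-0.3,-0.102,0.0045,-0.102,0.4,0,0.5],[-0.3,-0.136,0.0045,-0.136,0.4,0,0.5],[-0.3,-0.17,0.0045,-0.17,0.4,0,0.5],[-0.3,-0.2058,0.0045,-0.206,0.4,0,0.5],[-0.3,-0.206,0.0045,-0.206,0.4,0,0.5],[-0.3,-0.206,0.045,-0.206,0.4,0,0.5],[-0.3,-0.206,0.08,-0.206,0.4,0,0.5],[-0.3,-0.206,0.1,-0.206,0.4,0,0.5],[-0.3,-0.206,0.11,-0.206,0.4,0,0.5],[-0.3,-0.206,0.11,-0.206,0.4,0,0.5],[-0.3,-0.206,0.11,-0.206,0.4,0,0.5]]]'

```text
clock: 33.4
eef_pos: [0.6077, 0.0626, 0.1084]
tool_rot: [-1.563, 0.007, 1.349]
contact_force: [-0.8, -0.3, 0.9]
finger_gap: 0.65
```

```bash
python3 plan.py .611,.0645,.108,77.5 .611,.0645,.165,77.5 .606,.225,.165,77.5
```

```text
t 33.4 pos [0.6077 0.0626 0.1084] yaw [-89.6   0.4  77.3] gap 0.65 F [-0.8 -0.3  0.9] j [ 0.1   0.5   1.77 -0.01  0.89 -1.24]
[0.0026, 0.0004, -0.0028] [-0.4, -0.2, -0.4]
[0.0023, -0.0566, -0.0024] [-0.4, -0.2, -0.4]
[0.1577, -0.0574, 0.0378] [-0.4, -0.2, -0.4]
```

>>> jog_arm --increments '[[[-0.3,0.0026,0.0004,-0.0028,-0.4,0,-0.4],[-0.3,0.0026,0.0004,-0.0028,-0.4,0,-0.4],[1,0.0026,0.0004,-0.0028,-0.4,0,-0.4],[1,0.0026,0.0004,-0.0028,-0.4,0,-0.4],[1,0.0026,0.0004,-0.0028,-0.4,0,-0.4],[1,0.0026,0.0004,-0.0028,-0.4,0,-0.4],[1,0.0026,0.0004,-0.0028,-0.4,0,-0.4],[1,0.0026,0.0004,-0.0028,-0.4,0,-0.4],[1,0.0024,-0.03,-0.0026,-0.4,0,-0.4],[1,0.0023,-0.057,-0.0024,-0.4,0,-0.4],[1,0.05,-0.057,0.01,-0.4,0,-0.4],[1,0.1,-0.057,0.024,-0.4,0,-0.4],[1,0.1577,-0.0574,0.0378,-0.4,0,-0.4],[1,0.1577,-0.0574,0.0378,-0.4,0,-0.4],[1,0.1577,-0.0574,0.0378,-0.4,0,-0.4]]]'

```text
clock: 34.9
eef_pos: [0.6056, 0.2268, 0.1649]
tool_rot: [-1.57, -0.0, 1.352]
contact_force: [-0.7, -0.7, 0.0]
finger_gap: 0.282
```

```bash
python3 plan.py .606,.225,.165,77.5 .606,.225,.109,77.5;  python3 -c "
from h import *
lids('side');ridge('top',.611,.0645);rims('top',.611,.0645);rims('side',.606,.225)"
```

```text
t 34.9 pos [0.6056 0.2268 0.1649] yaw [-90.   -0.   77.4] gap 0.282 F [-0.7 -0.7  0. ] j [ 0.36  0.47  1.66  0.    1.02 -1.  ]
[-0.0016, -0.0001, -0.0007] [-0.0, -0.1, 0.0]
[-0.0016, 0.0559, -0.0008] [-0.0, -0.1, 0.0]
side knob 46 [0.4521 0.3062 0.1134]
side knob 55 [0.4441 0.1542 0.1135]
top n 93 z 0.0672 centre [0.6087 0.0627] mean [0.6076 0.063 ] size [0.0154 0.0592] long-axis deg 160.6 rgb [49. 26. 15.]
top rim n 85 centre [0.6135 0.063 ] r 0.0575
side rim n 125 centre [0.6034 0.224 ] r 0.0575
```

>>> jog_arm --increments '[[[1,-0.0018,0.03,-0.0005,0,0,0],[1,-0.0018,0.047,-0.0003,0,0,0],[1,-0.0018,0.054,-0.0003,0,0,0],[1,-0.0018,0.0567,-0.0003,0,0,0],[1,-0.0018,0.0567,-0.0003,0,0,0],[-0.3,-0.0018,0.0567,-0.0003,0,0,0],[-0.3,-0.0018,0.0567,-0.0003,0,0,0],[-0.3,-0.0018,0.0567,-0.0003,0,0,0],[-0.3,-0.0018,0.03,-0.0003,0,0,0],[-0.3,-0.0018,-0.02,-0.0003,0,0,0],[-0.3,-0.0018,-0.055,-0.0003,0,0,0],[-0.3,-0.04,-0.055,-0.01,0,0,0],[-0.3,-0.08,-0.055,-0.02,0,0,0],[-0.3,-0.12,-0.055,-0.03,0,4,0],[-0.3,-0.12,-0.055,-0.03,0,6.8,0],[-0.3,-0.12,-0.055,-0.03,0,6.8,0]]]'

```text
clock: 36.7
eef_pos: [0.6087, 0.0982, 0.2198]
tool_rot: [-1.57, 0.001, 1.226]
contact_force: [-0.2, -0.7, 0.2]
finger_gap: 0.652
```

```bash
python3 -c "
from h import *
ridge('wrist',.612,.0635);rims('wrist',.612,.0635);ridge('top',.612,.0635);lids('top');lids('side');lids('wrist')"; python3 plan.py .6085,.0635,.15,70.6 .6085,.0635,.066,70.6
```

```text
wrist n 1443 z 0.0689 centre [0.6076 0.0656] mean [0.6061 0.0665] size [0.0164 0.059 ] long-axis deg 160.2 rgb [78. 42. 20.]
wrist rim n 2656 centre [0.6127 0.0659] r 0.0574
top no comb
top knob 54 [0.6071 0.2193 0.1161]
top knob 58 [0.4536 0.3068 0.1148]
top knob 57 [0.4444 0.1541 0.116 ]
side knob 44 [0.4522 0.3063 0.1136]
side knob 56 [0.4436 0.1521 0.1134]
wrist knob 145 [0.4541 0.1528 0.1133]
wrist knob 1162 [0.6063 0.2204 0.1149]
t 37.0 pos [0.6087 0.1004 0.2198] yaw [-90.    0.   70.5] gap 0.651 F [ 0.5 -0.1 -0.3] j [ 0.16  0.37  1.68 -0.    1.1  -1.07]
[-0.0348, 0.0698, -0.0122] [-0.0, -0.1, -0.0]
[-0.0348, 0.1538, -0.0123] [-0.0, -0.1, -0.0]
```

```bash
cat >> h.py <<'E'
def level(n,cs):
    p,W=shot(n)
    for cx,cy in cs:
        rr=np.hypot(W[...,0]-cx,W[...,1]-cy); m=(rr>.022)&(rr<.055)&(W[...,2]>.065)&(W[...,2]<.107); q=W[m]
        if len(q)<60: print(n,cx,cy,"n",len(q)); continue
        s=np.linalg.lstsq(np.c_[q[:,:2]-[cx,cy],np.ones(len(q))],q[:,2],rcond=None)[0]; g=W[(rr<.08)&(abs(W[...,2]-.0865)<.006)]
        print(n,cx,cy,"n",len(q),"z",s[2].round(4),"tilt deg",np.degrees(np.arctan(s[:2])).round(1),"disc",np.round(cv2.minEnclosingCircle(g[:,:2].astype(np.float32)),4) if 0 else ((g.min(0)+g.max(0))/2)[:2].round(4))
E
python3 -c "
from h import *
L=[(.606,.221),(.453,.307),(.4444,.154)]
level('top',L);level('side',L)"
```

```text
top 0.606 0.221 n 783 z 0.0868 tilt deg [ 1.2 -5.1] disc [0.6078 0.2197]
top 0.453 0.307 n 808 z 0.0853 tilt deg [0.3 0. ] disc [0.4531 0.3068]
top 0.4444 0.154 n 802 z 0.0856 tilt deg [-0.2  0.1] disc [0.4457 0.1579]
side 0.606 0.221 n 468 z 0.0862 tilt deg [0.6 1.6] disc [0.606  0.2175]
side 0.453 0.307 n 425 z 0.0852 tilt deg [-1.3  3.4] disc [0.4521 0.3076]
side 0.4444 0.154 n 526 z 0.0862 tilt deg [-0.1  0.6] disc [0.4432 0.1537]
```

D's lid came out tilted by 5° and about 5 mm off, so I'll reseat it after the coarse comb. First I grip the dark comb in C.

>>> jog_arm --increments '[[[-0.1,-0.0345,0.03,-0.0122,0,0,0],[-0.1,-0.0345,0.07,-0.0122,0,0,0],[-0.1,-0.0345,0.07,-0.0122,0,0,0],[-0.1,-0.0345,0.1,-0.0122,0,0,0],[-0.1,-0.0345,0.13,-0.0122,0,0,0],[-0.1,-0.0345,0.148,-0.0122,0,0,0],[-0.1,-0.0345,0.1535,-0.0122,0,0,0],[-0.1,-0.0345,0.1535,-0.0122,0,0,0],[-0.1,-0.0345,0.1535,-0.0122,0,0,0]]]'

```text
clock: 38.0
eef_pos: [0.6096, 0.0641, 0.0679]
tool_rot: [-1.572, -0.0, 1.23]
contact_force: [-0.0, -0.2, -0.7]
finger_gap: 0.55
```

```bash
python3 plan.py .608,.064,.066,70.4 .608,.064,.18,77.4
```

```text
t 38.0 pos [0.6096 0.0641 0.0679] yaw [-90.1  -0.   70.5] gap 0.55 F [-0.  -0.2 -0.7] j [ 0.1   0.55  1.79 -0.    0.8  -1.13]
[-0.0006, 0.0019, 0.0015] [0.1, 0.1, 0.0]
[-0.0006, -0.1121, 0.0013] [0.1, -6.9, 0.0]
```

>>> jog_arm --increments '[[[-0.1,0,0.0018,0.0015,0,0,0],[1,0,0.0018,0.0015,0,0,0],[1,0,0.0018,0.0015,0,0,0],[1,0,0.0018,0.0015,0,0,0],[1,0,0.0018,0.0015,0,0,0],[1,0,0.0018,0.0015,0,0,0],[1,0,0.0018,0.0015,0,0,0],[1,0,-0.03,0.0015,0,0,0],[1,0,-0.06,0.0015,0,0,0],[1,0,-0.1,0.0015,0,0,0],[1,0,-0.122,0.0015,0,-6.9,0],[1,0,-0.122,0.0015,0,-6.9,0],[1,0,-0.122,0.0015,0,-6.9,0]]]'

```text
clock: 39.3
eef_pos: [0.6078, 0.0646, 0.1898]
tool_rot: [-1.572, -0.0, 1.349]
contact_force: [-1.0, -0.3, -1.2]
finger_gap: 0.171
```

```bash
python3 -c "
from h import *
held()"; python3 plan.py .505,-.1575,.19,77.4 .505,-.1575,.13,77.4
```

```text
ridge n 3472 z ext [-0.0284  0.0301] ytop -0.0024
back +z end n 2989 z [0.0319 0.0379 0.0384] y [0.02   0.0218 0.0351] x [-0.0138  0.0138]
t 39.4 pos [0.6073 0.0645 0.1888] yaw [-90.    0.   77.3] gap 0.168 F [ 0.1 -0.2 -1.7] j [ 0.1   0.39  1.72 -0.    1.03 -1.25]
[-0.2391, -0.0011, 0.0508] [-0.0, -0.1, -0.0]
[-0.239, 0.0589, 0.0508] [-0.0, -0.1, -0.0]
```

>>> jog_arm --increments '[[[1,-0.04,0,0.015,0,0,0],[1,-0.08,0,0.03,0,0,0],[1,-0.12,0,0.04,0,0,0],[1,-0.16,0,0.045,0,0,0],[1,-0.2,0,0.05,0,0,0],[1,-0.239,0,0.0508,0,0,0],[1,-0.239,0.03,0.0508,0,0,0],[1,-0.239,0.06,0.0508,0,0,0],[1,-0.239,0.06,0.0508,0,0,0],[1,-0.239,0.06,0.0508,0,0,0]]]'

```text
clock: 40.35
eef_pos: [0.5041, -0.1571, 0.1279]
tool_rot: [-1.567, -0.0, 1.348]
contact_force: [0.5, -0.3, -1.0]
finger_gap: 0.167
```

```bash
python3 -c "
from h import *
rack(); teeth('side',.0006,.0616,-.016)"; python3 plan.py
```

```text
ridge n 3484 z ext [-0.0282  0.0301] ytop -0.0024
back +z end n 2970 z [0.0319 0.0379 0.0384] y [0.02   0.0217 0.0351] x [-0.0138  0.0138]
board 1097 x [0.1061 0.1294] z [0.0417 0.0653] zmid 0.0534 ang 62.99
board 8572 x [-0.1733  0.0343] z [0.0389 0.0548] zmid 0.0467 ang 0.05
board 4493 x [-0.1736 -0.0374] z [-0.056  0.037] zmid -0.0096 ang 89.79
board 673 x [0.1805 0.1998] z [-0.0776 -0.0146] zmid -0.0454 ang 77.75
bar 151 x [0.1057 0.1179] z [0.0412 0.066 ] zmid 0.0544 ang 80.62
bar 218 x [-0.1444 -0.036 ] z [0.054  0.0559] zmid 0.055 ang 0.19
bar 2440 x [-0.056  -0.0209] z [-0.0419  0.0348] zmid -0.0033 ang 88.2
bar 1184 x [0.0223 0.0338] z [-0.0415  0.0354] zmid -0.0037 ang 5.04
bar 208 x [-0.0994 -0.0912] z [-0.0084  0.0354] zmid 0.014 ang 76.52
bar 1593 x [-0.1312 -0.0983] z [-0.0422  0.0344] zmid -0.0038 ang 3.31
bar 374 x [0.1806 0.1995] z [-0.0789 -0.0144] zmid -0.0453 ang 77.35
rib 148 x [0.1055 0.1182] z [0.0427 0.0658] zmid 0.0548 ang 78.59
rib 204 x [-0.1113 -0.0126] z [0.0541 0.0551] zmid 0.0546 ang 0.16
rib 121 x [-0.0864 -0.0552] z [0.0301 0.0365] zmid 0.0357 ang 79.
[... 916 characters left out ...]
2, 26, 31, 33, 35, 36, 34, 33, 39, 46, 50, 44, 37, 41, 46, 50, 51, 48, 34, 18, 15, 16, 19, 25, 31, 33, 34, 34, 34, 35, 37, 39, 42, 46, 50, 52, 56, 82, 113]
0.014 px [329. 291.] [326. 317.] [100, 104, 106, 98, 84, 68, 46, 22, 23, 31, 34, 33, 32, 32, 33, 40, 52, 70, 94, 118, 109, 101, 100, 101, 99, 94, 90, 70, 43, 32, 29, 28, 30, 33, 33, 32, 35, 43, 56, 86, 119, 124, 120, 115, 108, 102, 100, 98, 83, 58, 36, 30, 24, 26, 29, 31, 33, 34, 36, 39, 54, 73, 88, 94, 99, 92, 86, 80, 74, 64, 39, 14, 15, 22, 27, 30, 34, 32, 30, 31, 33, 34, 38, 42, 44, 45, 50, 62, 76, 110, 144]
t 40.5 pos [ 0.5056 -0.1573  0.1296] yaw [-90.    0.   77.3] gap 0.174 F [ 0.9  1.3 -1. ] j [-0.3   0.36  1.94 -0.    0.85 -1.65]
```

Dark teeth at 22 mm pitch, 4 of them, so this is the coarse comb. One settled re-measure of the rack against the comb.

```bash
python3 -c "
from h import *
o=get_obs(); p,T=held(); x,y,z=T[...,0],T[...,1],T[...,2]; h=o['eef_pos'][2]
for s,lo,hi in((1,-.17,.03),(-1,-.17,-.04),(-1,.015,.034)):
    m=(abs(y-(h-.0445))<.003)&(x>lo)&(x<hi)&(abs(z*s-.048)<.014); q=T[m]
    if m.sum()>50: print(s,m.sum(),'z',np.percentile(q[:,2],[1,50,99]).round(4),'x',np.percentile(q[:,0],[1,99]).round(4))
m=(abs(y-(h-.029))<.003)&(abs(z)<.03)&(x>-.06)&(x<.045); q=T[m]; hist,e=np.histogram(q[:,0],bins=np.arange(-.06,.046,.003)); print(list(zip(e.round(3),hist)))
"; python3 plan.py
```

```text
ridge n 3469 z ext [-0.0283  0.0302] ytop -0.0024
back +z end n 2972 z [0.0319 0.0379 0.0384] y [0.02   0.0217 0.035 ] x [-0.0138  0.0138]
1 8082 z [0.0384 0.049  0.0566] x [-0.1668  0.0283]
-1 2704 z [-0.0544 -0.0469 -0.0392] x [-0.1671 -0.0408]
[(np.float64(-0.06), np.int64(9)), (np.float64(-0.057), np.int64(117)), (np.float64(-0.054), np.int64(60)), (np.float64(-0.051), np.int64(233)), (np.float64(-0.048), np.int64(367)), (np.float64(-0.045), np.int64(420)), (np.float64(-0.042), np.int64(73)), (np.float64(-0.039), np.int64(0)), (np.float64(-0.036), np.int64(0)), (np.float64(-0.033), np.int64(0)), (np.float64(-0.03), np.int64(88)), (np.float64(-0.027), np.int64(369)), (np.float64(-0.024), np.int64(94)), (np.float64(-0.021), np.int64(15)), (np.float64(-0.018), np.int64(4)), (np.float64(-0.015), np.int64(5)), (np.float64(-0.012), np.int64(6)), (np.float64(-0.009), np.int64(4)), (np.float64(-0.006), np.int64(7)), (np.float64(-0.003), np.int64(5)), (np.float64(0.0), np.int64(5)), (np.float64(0.003), np.int64(5)), (np.float64(0.006), np.int64(6)), (np.float64(0.009), np.int64(6)), (np.float64(0.012), np.int64(6)), (np.float64(0.015), np.int64(6)), (np.float64(0.018), np.int64(6)), (np.float64(0.021), np.int64(87)), (np.float64(0.024), np.int64(396)), (np.float64(0.027), np.int64(360)), (np.float64(0.03), np.int64(12)), (np.float64(0.033), np.int64(0)), (np.float64(0.036), np.int64(0)), (np.float64(0.039), np.int64(0)), (np.float64(0.042), np.int64(0))]
t 40.5 pos [ 0.5059 -0.1574  0.1299] yaw [-90.1   0.   77.3] gap 0.171 F [-0.8 -0.2 -0.6] j [-0.3   0.36  1.94 -0.    0.85 -1.65]
```

>>> jog_arm --increments '[[[1,0.0004,0.01,0.0006,0,0,0],[1,0.0004,0.02,0.0006,0,0,0],[1,0.0004,0.028,0.0006,0,0,0],[1,0.0004,0.034,0.0006,0,0,0],[1,0.0004,0.039,0.0006,0,0,0],[1,0.0004,0.039,0.0006,0,0,0]]]'

```text
clock: 41.1
eef_pos: [0.5049, -0.1567, 0.0901]
tool_rot: [-1.57, 0.0, 1.349]
contact_force: [-0.7, -0.2, -0.5]
finger_gap: 0.17
```

>>> jog_arm --increments '[[[1,0,0.006,0,0,0,0],[1,0,0.011,0,0,0,0],[1,0,0.015,0,0,0,0],[1,0,0.017,0,0,0,0],[1,0,0.0178,0,0,0,0],[1,0,0.0178,0,0,0,0]]]'

```text
clock: 41.7
eef_pos: [0.5049, -0.1568, 0.0735]
tool_rot: [-1.57, 0.0, 1.349]
contact_force: [-6.0, 1.1, 19.3]
finger_gap: 0.174
```

>>> jog_arm --increments '[[[-0.1,0,0,0,0,0,0],[-0.1,0,0,0,0,0,0],[-0.1,0,0,0,0,0,0],[-0.1,0,-0.02,0,0,0,0],[-0.1,0,-0.06,0,0,0,0],[-0.1,0,-0.1,0,0,0,0],[-0.1,0,-0.145,0,0,0,0],[-0.1,0,-0.145,0,0,0,0],[-0.1,0,-0.145,0,0,0,0]]]'

```text
clock: 42.6
eef_pos: [0.5055, -0.1569, 0.2193]
tool_rot: [-1.573, 0.0, 1.349]
contact_force: [0.7, -0.3, -0.9]
finger_gap: 0.549
```

```bash
python3 -c "
from h import *
ridge('wrist',.5044,-.156,.066,.09,.04);ridge('wrist',.4885,-.2265,.066,.09,.035);ridge('wrist',.4735,-.297,.066,.09,.035);lids('top');lids('top',.036,.05);rims('top',.611,.0645);rims('side',.611,.0645);rims('top',.606,.225)
L=[(.606,.221),(.453,.307),(.4444,.154)]
level('top',L)"; python3 plan.py .607,.22,.22,77 .607,.22,.112,77
```

```text
wrist n 1587 z 0.0759 centre [ 0.5043 -0.1568] mean [ 0.5028 -0.1562] size [0.0168 0.0596] long-axis deg 167.8 rgb [81. 44. 20.]
wrist n 1559 z 0.0759 centre [ 0.4884 -0.2266] mean [ 0.4872 -0.2249] size [0.0172 0.059 ] long-axis deg 166.4 rgb [157.  88.  39.]
wrist n 1401 z 0.0756 centre [ 0.4729 -0.2961] mean [ 0.4716 -0.2939] size [0.0162 0.0597] long-axis deg 166.9 rgb [179. 120.  68.]
top knob 54 [0.6071 0.2194 0.1167]
top knob 58 [0.454  0.3066 0.1141]
top knob 56 [0.4445 0.1541 0.1156]
top knob 42 [0.6531 0.0529 0.0428]
top knob 18 [0.5631 0.0845 0.0427]
top knob 10 [0.5588 0.1916 0.0434]
top knob 10 [0.5618 0.0406 0.0433]
top knob 48 [ 0.4783 -0.031   0.0425]
top rim n 131 centre [0.6135 0.0633] r 0.0577
side rim n 178 centre [0.612  0.0635] r 0.0577
top rim n 227 centre [0.6018 0.2342] r 0.0407
top 0.606 0.221 n 780 z 0.0871 tilt deg [ 1.3 -5.4] disc [0.6078 0.2197]
top 0.453 0.307 n 814 z 0.0855 tilt deg [-0.3  0. ] disc [0.453  0.3069]
top 0.4444 0.154 n 815 z 0.0856 tilt deg [-0.2  0. ] disc [0.4458 0.1529]
t 43.0 pos [ 0.5048 -0.1567  0.2179] yaw [-89.9   0.   77.3] gap 0.55 F [-0.8  0.4 -0.2] j [-0.3   0.24  1.87 -0.    1.04 -1.65]
[0.39, -0.0022, -0.0168] [-0.1, 0.3, -0.0]
[0.39, 0.1058, -0.017] [-0.1, 0.3, -0.0]
```

All three combs are fully home (ridge tops 75.6–76 mm). Now I regrip D's lid to reseat it.

>>> jog_arm --increments '[[[-0.3,0.05,-0.002,-0.002,0,0,0],[-0.3,0.1,-0.002,-0.004,0,0,0],[-0.3,0.15,-0.002,-0.006,0,0,0],[-0.3,0.2,-0.002,-0.008,0,0,0],[-0.3,0.25,-0.002,-0.01,0,0,0],[-0.3,0.3,-0.002,-0.012,0,0,0],[-0.3,0.35,-0.002,-0.015,0,0,0],[-0.3,0.39,-0.002,-0.017,0,0,0],[-0.3,0.39,-0.002,-0.017,0,0,0],[-0.3,0.39,0.04,-0.017,0,0,0],[-0.3,0.39,0.08,-0.017,0,0,0],[-0.3,0.39,0.1,-0.017,0,0,0],[-0.3,0.39,0.105,-0.017,0,0,0],[-0.3,0.39,0.105,-0.017,0,0,0],[-0.3,0.39,0.105,-0.017,0,0,0]]]'

```text
clock: 44.55
eef_pos: [0.6079, 0.22, 0.1141]
tool_rot: [-1.571, -0.001, 1.349]
contact_force: [-0.1, 0.1, 0.8]
finger_gap: 0.646
```

```bash
python3 plan.py .607,.2195,.110,77 .607,.2195,.15,77 .605,.2245,.15,77
```

```text
t 44.5 pos [0.6079 0.22   0.1141] yaw [-90.   -0.   77.3] gap 0.646 F [-0.1  0.1  0.8] j [ 0.34  0.53  1.69  0.    0.92 -1.  ]
[-0.0007, 0.0041, 0.0008] [-0.0, 0.3, 0.0]
[-0.0007, -0.0359, 0.0008] [-0.0, 0.3, 0.0]
[0.0038, -0.0359, 0.0038] [-0.0, 0.3, 0.0]
```

>>> jog_arm --increments '[[[-0.3,-0.0007,0.004,0.0008,0,0,0],[1,-0.0007,0.004,0.0008,0,0,0],[1,-0.0007,0.004,0.0008,0,0,0],[1,-0.0007,0.004,0.0008,0,0,0],[1,-0.0007,0.004,0.0008,0,0,0],[1,-0.0007,0.004,0.0008,0,0,0],[1,-0.0007,0.004,0.0008,0,0,0],[1,-0.0007,-0.015,0.0008,0,0,0],[1,-0.0007,-0.036,0.0008,0,0,0],[1,0.0038,-0.036,0.0038,0,0,0],[1,0.0038,-0.036,0.0038,0,0,0],[1,0.0038,-0.036,0.0038,0,0,0]]]'

```text
clock: 45.75
eef_pos: [0.6043, 0.2245, 0.1491]
tool_rot: [-1.57, 0.0, 1.349]
contact_force: [0.1, 0.5, -1.2]
finger_gap: 0.284
```

```bash
python3 -c "
from h import *
rims('side',.605,.2245);rims('side',.605,.2245)
for n in('wrist','side'):
    p,W=shot(n); rr=np.hypot(W[...,0]-.605,W[...,1]-.2245); m=(rr>.022)&(rr<.052)&(W[...,2]>.11)&(W[...,2]<.15); q=W[m]; s=np.linalg.lstsq(np.c_[q[:,:2]-[.605,.2245],np.ones(len(q))],q[:,2],rcond=None)[0]; print(n,len(q),s[2].round(4),np.degrees(np.arctan(s[:2])).round(1))
"; python3 plan.py .605,.2245,.109,77
```

```text
side rim n 106 centre [0.6037 0.225 ] r 0.0578
side rim n 105 centre [0.6037 0.2245] r 0.0577
wrist 22117 0.1272 [ 1.9 -4. ]
side 374 0.1264 [ 1.2 -5.6]
t 46.0 pos [0.6046 0.2243 0.1493] yaw [-89.9  -0.   77.3] gap 0.284 F [ 0.  -0.4 -0.6] j [ 0.35  0.49  1.67  0.    0.99 -1.  ]
[0.0002, 0.0403, -0.0004] [-0.1, 0.3, 0.0]
```

>>> jog_arm --increments '[[[1,0,0,0,2.5,0,-4.5],[1,0,0,0,2.5,0,-4.5],[1,0,0,0,2.5,0,-4.5],[1,0,0,0,2.5,0,-4.5]]]'

```text
clock: 46.35
eef_pos: [0.6046, 0.2243, 0.1491]
tool_rot: [-1.527, -0.077, 1.347]
contact_force: [-0.6, 0.3, -0.9]
finger_gap: 0.286
```

```bash
python3 -c "
from h import *
for n in('wrist','side'):
    p,W=shot(n); rr=np.hypot(W[...,0]-.605,W[...,1]-.2245); m=(rr>.022)&(rr<.052)&(W[...,2]>.11)&(W[...,2]<.15); q=W[m]; s=np.linalg.lstsq(np.c_[q[:,:2]-[.605,.2245],np.ones(len(q))],q[:,2],rcond=None)[0]; print(n,len(q),s[2].round(4),np.degrees(np.arctan(s[:2])).round(1))
    g=W[(rr<.085)&(abs(W[...,2]-s[2])<.004)]; print(n,'disc',g.min(0).round(4),g.max(0).round(4),((g.min(0)+g.max(0))/2).round(4))
"; python3 plan.py; python3 - <<'E'
from h import *
o=get_obs(); r=R.from_euler('xyz',o['tool_rot']).as_matrix()
for d in ([0,0,-.01],[.01,0,0],[0,.01,0]): print(d,(r.T@np.array(d)).round(4))
E
```

```text
wrist 21891 0.1273 [0.4 0.9]
wrist disc [0.5419 0.1629 0.1234] [0.6664 0.2861 0.1313] [0.6041 0.2245 0.1274]
side 418 0.1262 [ 0.1 -0.3]
side disc [0.5408 0.1607 0.1222] [0.664  0.2813 0.1301] [0.6024 0.221  0.1262]
t 46.5 pos [0.6045 0.2246 0.1492] yaw [-87.5  -4.4  77.2] gap 0.288 F [-0.6  0.  -1.2] j [ 0.31  0.49  1.67  0.11  0.98 -1.1 ]
[0, 0, -0.01] [-0.0008  0.01   -0.0004]
[0.01, 0, 0] [ 0.0022 -0.0003 -0.0097]
[0, 0.01, 0] [0.0097 0.0009 0.0022]
```

>>> jog_arm --increments '[[[1,-0.0014,0.018,-0.0007,0,0,0],[1,-0.0026,0.032,-0.0013,0,0,0],[1,-0.003,0.038,-0.0015,0,0,0],[1,-0.0032,0.0402,-0.0016,0,0,0],[1,-0.0032,0.0402,-0.0016,0,0,0],[1,-0.0032,0.0402,-0.0016,0,0,0]]]'

```text
clock: 47.05
eef_pos: [0.6042, 0.2249, 0.1098]
tool_rot: [-1.526, -0.077, 1.348]
contact_force: [-3.7, 0.3, 8.2]
finger_gap: 0.287
```

```bash
python3 -c "
from h import *
level('wrist',[(.604,.2245)]);level('side',[(.604,.2245)])"; python3 plan.py
```

```text
wrist 0.604 0.2245 n 25181 z 0.0879 tilt deg [0.2 0.3] disc [0.6034 0.225 ]
side 0.604 0.2245 n 469 z 0.0867 tilt deg [ 0.  -0.2] disc [0.6021 0.2203]
t 47.1 pos [0.6042 0.2248 0.1098] yaw [-87.4  -4.4  77.2] gap 0.286 F [-3.2  0.1  8.7] j [ 0.31  0.53  1.7   0.11  0.91 -1.11]
```

Level, centred and with 8 N contact, so it's seated. Release straight up along the tool, then straighten.

>>> jog_arm --increments '[[[0.2,0,0,0,0,0,0],[-0.3,0,0,0,0,0,0],[-0.3,0,0,0,0,0,0],[-0.3,0,0,0,0,0,0],[-0.3,0,-0.02,0,0,0,0],[-0.3,0,-0.05,0,0,0,0],[-0.3,0,-0.09,0,0,0,0],[-0.3,0,-0.11,0,-2.5,0,4.4],[-0.3,0,-0.11,0,-2.5,0,4.4],[-0.3,0,-0.11,0,-2.5,0,4.4]]]'

```text
clock: 48.15
eef_pos: [0.6068, 0.216, 0.2193]
tool_rot: [-1.57, -0.002, 1.35]
contact_force: [-0.4, -0.9, -0.5]
finger_gap: 0.65
```

```bash
python3 -c "
from h import *
L=[(.604,.2245),(.453,.307),(.4444,.154)]
level('top',L);level('wrist',L);lids('top');lids('top',.036,.05)"; python3 plan.py .4785,-.0305,.22,77 .4785,-.0305,.034,77
```

```text
top 0.604 0.2245 n 97 z 0.0856 tilt deg [-0.6 -0.6] disc [0.6273 0.2369]
top 0.453 0.307 n 819 z 0.0852 tilt deg [-0.1 -0.1] disc [0.4534 0.307 ]
top 0.4444 0.154 n 0
wrist 0.604 0.2245 n 14068 z 0.0875 tilt deg [-0.  0.] disc [0.6034 0.2254]
wrist 0.453 0.307 n 8150 z 0.0877 tilt deg [-0.   0.1] disc [0.4766 0.3092]
wrist 0.4444 0.154 n 11448 z 0.0876 tilt deg [-0.  0.] disc [0.45  0.156]
top knob 57 [0.4537 0.3067 0.1162]
top knob 9 [0.6686 0.0692 0.0446]
top knob 14 [0.6593 0.0365 0.0421]
top knob 48 [ 0.4783 -0.0308  0.0422]
t 48.4 pos [0.6064 0.215  0.2178] yaw [-89.8   0.   77.3] gap 0.649 F [ 0.9 -0.5  0.8] j [ 0.34  0.41  1.62  0.    1.11 -1.01]
[-0.2676, -0.002, 0.0708] [-0.2, 0.3, -0.0]
[-0.2676, 0.184, 0.0702] [-0.2, 0.3, -0.0]
```

D is now flat (0.0°). Next, the parked lid at (.4785,-.0308).

>>> jog_arm --increments '[[[-0.3,-0.048,-0.002,0.0127,0,0,0],[-0.3,-0.096,-0.002,0.0254,0,0,0],[-0.3,-0.144,-0.002,0.038,0,0,0],[-0.3,-0.192,-0.002,0.051,0,0,0],[-0.3,-0.24,-0.002,0.0635,0,0,0],[-0.3,-0.2676,-0.002,0.0705,0,0,0],[-0.3,-0.2676,0.03,0.0705,0,0,0],[-0.3,-0.2676,0.08,0.0705,0,0,0],[-0.3,-0.2676,0.13,0.0705,0,0,0],[-0.3,-0.2676,0.165,0.0705,0,0,0],[-0.3,-0.2676,0.178,0.0705,0,0,0],[-0.3,-0.2676,0.178,0.0705,0,0,0],[-0.3,-0.2676,0.178,0.0705,0,0,0]]]'

```text
clock: 49.65
eef_pos: [0.4789, -0.0305, 0.0409]
tool_rot: [-1.568, -0.0, 1.349]
contact_force: [-0.0, -0.4, 0.1]
finger_gap: 0.649
```

```bash
python3 plan.py .4785,-.0307,.034,77 .4785,-.0307,.165,77 .6125,.0635,.165,77
```

```text
t 49.6 pos [ 0.4789 -0.0305  0.0409] yaw [-89.9  -0.   77.3] gap 0.649 F [-0.  -0.4  0.1] j [-0.07  0.45  2.09  0.    0.61 -1.42]
[-0.0003, 0.0069, 0.0004] [-0.1, 0.3, 0.0]
[-0.0002, -0.1241, 0.0007] [-0.1, 0.3, 0.0]
[0.1212, -0.1244, -0.1093] [-0.1, 0.3, 0.0]
```

>>> jog_arm --increments '[[[-0.3,0,0.0065,0.0004,0,0,0],[-0.3,0,0.0065,0.0004,0,0,0],[1,0,0.0065,0.0004,0,0,0],[1,0,0.0065,0.0004,0,0,0],[1,0,0.0065,0.0004,0,0,0],[1,0,0.0065,0.0004,0,0,0],[1,0,0.0065,0.0004,0,0,0],[1,0,0.0065,0.0004,0,0,0],[1,0,-0.03,0.0005,0,0,0],[1,0,-0.08,0.0006,0,0,0],[1,0,-0.124,0.0007,0,0,0],[1,0.035,-0.124,-0.031,0,0,0],[1,0.07,-0.124,-0.062,0,0,0],[1,0.105,-0.124,-0.094,0,0,0],[1,0.1212,-0.1244,-0.1093,0,0,0],[1,0.1212,-0.1244,-0.1093,0,0,0],[1,0.1212,-0.1244,-0.1093,0,0,0]]]' --newtons 60

```text
clock: 51.35
eef_pos: [0.6119, 0.0637, 0.1645]
tool_rot: [-1.567, 0.0, 1.35]
contact_force: [-0.8, -0.1, -0.3]
finger_gap: 0.281
```

```bash
cat >> h.py <<'E'
def hlid(cx,cy):
    o=get_obs(); h=o['eef_pos'][2]
    for n in('wrist','side'):
        p,W=shot(n); rr=np.hypot(W[...,0]-cx,W[...,1]-cy); m=(rr>.022)&(rr<.052)&(abs(W[...,2]-h+.021)<.012); q=W[m]; s=np.linalg.lstsq(np.c_[q[:,:2]-[cx,cy],np.ones(len(q))],q[:,2],rcond=None)[0]
        g=W[(rr<.085)&(abs(W[...,2]-s[2])<.004)]; print(n,len(q),s[2].round(4),"tilt",np.degrees(np.arctan(s[:2])).round(1),'disc',((g.min(0)+g.max(0))/2).round(4))
E
python3 -c "
from h import *
hlid(.6125,.0635);rims('side',.6125,.0635)"; python3 plan.py .6125,.0635,.165,77 .6125,.0635,.109,77
```

```text
wrist 21484 0.1428 tilt [-0.2  0. ] disc [0.6108 0.0635 0.1428]
side 541 0.1416 tilt [-0.2 -0.5] disc [0.6093 0.0611 0.1415]
side rim n 104 centre [0.6118 0.0628] r 0.0574
t 51.5 pos [0.6114 0.0629 0.1649] yaw [-89.8   0.   77.3] gap 0.281 F [ 0.3 -0.8 -0.3] j [ 0.1   0.43  1.73  0.    0.99 -1.25]
[0.0009, -0.0001, -0.0009] [-0.2, 0.3, -0.0]
[0.0009, 0.0559, -0.0011] [-0.2, 0.3, -0.0]
```

>>> jog_arm --increments '[[[1,0.0006,0.025,-0.001,0,0,0],[1,0.0006,0.043,-0.001,0,0,0],[1,0.0006,0.051,-0.001,0,0,0],[1,0.0006,0.0555,-0.001,0,0,0],[1,0.0006,0.0565,-0.001,0,0,0],[1,0.0006,0.0565,-0.001,0,0,0]]]'

```text
clock: 52.1
eef_pos: [0.6124, 0.063, 0.1093]
tool_rot: [-1.568, 0.0, 1.348]
contact_force: [0.0, -0.3, -0.7]
finger_gap: 0.285
```

```bash
python3 -c "
from h import *
level('wrist',[(.612,.063)])"
```

```text
wrist 0.612 0.063 n 25297 z 0.0878 tilt deg [-0.  0.] disc [0.6112 0.0628]
```

Level at the seated height. Release, rise and retreat clear of everything, toward the robot's start side.

>>> jog_arm --increments '[[[0.2,0,0.0005,0,0,0,0],[-0.3,0,0.0005,0,0,0,0],[-0.3,0,0.0005,0,0,0,0],[-0.3,0,0.0005,0,0,0,0],[-0.3,0,-0.02,0,0,0,0],[-0.3,0,-0.06,0,0,0,0],[-0.3,0,-0.1,0,0,0,0],[-0.3,0,-0.14,0,0,0,0],[-0.3,0,-0.14,0.05,0,0,0],[-0.3,0,-0.14,0.1,0,0,0],[-0.3,0,-0.14,0.15,0,0,0],[-0.3,0,-0.14,0.2,0,0,0],[-0.3,-0.04,-0.14,0.23,0,0,0],[-0.3,-0.08,-0.14,0.25,0,0,0],[-0.3,-0.12,-0.14,0.27,0,0,0],[-0.3,-0.16,-0.14,0.28,0,0,0],[-0.3,-0.2,-0.14,0.29,0,0,0],[-0.3,-0.24,-0.14,0.29,0,0,0],[-0.3,-0.28,-0.14,0.29,0,0,0],[-0.3,-0.28,-0.14,0.29,0,0,0]]]'

```text
clock: 54.15
eef_pos: [0.2673, -0.1499, 0.2504]
tool_rot: [-1.57, 0.002, 1.342]
contact_force: [0.1, 0.8, 0.7]
finger_gap: 0.649
```

```bash
python3 plan.py; python3 -c "
from h import *
L=[(.604,.225),(.453,.307),(.4454,.154),(.6115,.063)]
level('top',L);level('wrist',L);lids('top');lids('side')
for c in((.5044,-.156),(.4885,-.2265),(.473,-.296)): ridge('top',*c,.066,.09,.035);ridge('side',*c,.066,.09,.035)
p,d=camera('top');q,d=camera('side')
cv2.imwrite('pics/fin.png',np.hstack([cv2.resize(p[90:300,215:495],(400,300)),cv2.resize(q[170:420,200:500],(400,300))])[:,:,::-1])"
```

```text
t 54.1 pos [ 0.2673 -0.1499  0.2504] yaw [-89.9   0.1  76.9] gap 0.649 F [0.1 0.8 0.7] j [-0.51 -0.19  2.23 -0.    1.1  -1.85]
top 0.604 0.225 n 780 z 0.0857 tilt deg [0.1 0.2] disc [0.6026 0.2243]
top 0.453 0.307 n 816 z 0.0852 tilt deg [0.1 0.1] disc [0.4532 0.3069]
top 0.4454 0.154 n 820 z 0.0857 tilt deg [ 0.  -0.2] disc [0.4453 0.1529]
top 0.6115 0.063 n 779 z 0.0859 tilt deg [ 0.2 -0. ] disc [0.6123 0.0599]
wrist 0.604 0.225 n 1209 z 0.0876 tilt deg [-0. -0.] disc [0.6028 0.2187]
wrist 0.453 0.307 n 0
wrist 0.4454 0.154 n 2896 z 0.0876 tilt deg [0.1 0.2] disc [0.4439 0.1543]
wrist 0.6115 0.063 n 305 z 0.0875 tilt deg [-0. -0.] disc [0.5898 0.0946]
top knob 54 [0.6108 0.0613 0.1173]
top knob 55 [0.6041 0.2242 0.1154]
top knob 57 [0.4534 0.3069 0.1149]
top knob 56 [0.4446 0.1541 0.1151]
side knob 43 [0.452  0.3064 0.1132]
side knob 50 [0.6029 0.2221 0.1133]
side knob 54 [0.4438 0.155  0.1137]
side knob 66 [0.6099 0.0607 0.1137]
top n 97 z 0.0734 centre [ 0.5046 -0.1585] mean [ 0.5041 -0.1576] size [0.0162 0.0607] long-axis deg 167.5 rgb [51. 27. 16.]
side n 179 z 0.0739 centre [ 0.5036 -0.1591] mean [ 0.504  -0.1608] size [0.0188 0.0594] long-axis deg 166.6 rgb [61. 35. 16.]
top n 99 z 0.0742 centre [ 0.489  -0.2278] mean [ 0.4892 -0.2277] size [0.0162 0.0576] long-axis deg 170.4 rgb [112.  63.  36.]
side n 204 z 0.0738 centre [ 0.4887 -0.229 ] mean [ 0.4889 -0.2304] size [0.0183 0.0589] long-axis deg 169.1 rgb [124.  74.  33.]
top n 101 z 0.0746 centre [ 0.4719 -0.2981] mean [ 0.4729 -0.2971] size [0.0174 0.0573] long-axis deg 169.2 rgb [137.  96.  60.]
side n 234 z 0.0739 centre [ 0.4729 -0.2988] mean [ 0.4728 -0.3006] size [0.0183 0.0593] long-axis deg 168.0 rgb [148.5 105.   58. ]
```

View pics/fin.png

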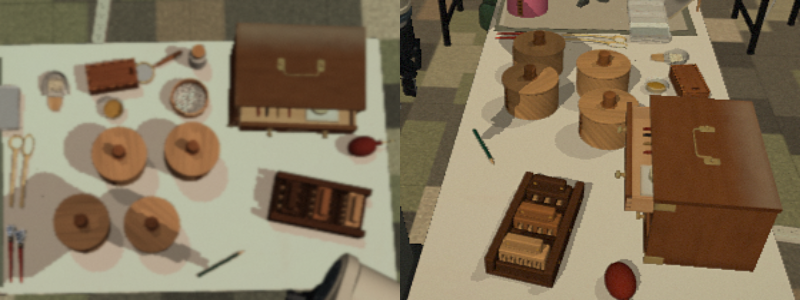

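The picture shows all four tubs lidded and level, with the dark, mid-brown and pale combs down in their berths. The bystanders have not moved. Handing in.

```bash
python3 -c "
from bench import *
print(sign_off())"
```

```text
the job is handed in; nothing more can be done
None
```

All three sand combs were found and stand fully home in their own berths. Every tub is lidded again, and I handed the job in at about 54 s of the 210 s allowed.

- **Where the combs were:** the fine one (6 teeth, 14 mm pitch), the middle one (5 teeth, 17 mm) and the coarse one (4 teeth, 22 mm) were each in a different tub. The fourth tub, at about (0.61, 0.22), was empty.
- **Seating in the rack:** close up by wrist camera after each release, the ridge tops read 75.6–76 mm, against 76 mm for a fully seated comb. Each comb met 15–19 N on reaching the floor. The last check with the top and side cameras read 73–75 mm. I put that down to the cameras, because the top one also reads the table about 1 mm low.
- **Lids:** each tub now carries a lid, though not always its own, since any lid fits any tub. The last check showed all four at seated height and tilted at most 0.2°.
- **One mishap:** after I set it down, the lid on the empty tub sat about 5° tilted and 5 mm off. I don't know whether that was a slack grip or a knock. I picked it up, levelled it and seated it again, and it then read flat.
- **Left alone:** the spoon, pencil, blower and pink look-alike were not touched, and the arm ended clear of everything.

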